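# Scour the egg cooker and put its plates away

## Robot

A 6-joint arm with a two-finger parallel gripper is mounted at the origin on the work surface. World frame = base frame: x ahead of the robot, y to its left, z up, the work surface at z = 0. Lengths are in m, angles in rad, forces in N, time in s.
With the tool pointing down it reaches from about 0.275 to 0.75 m from the base axis. Payload 10.2 kg.
Tool frame: the origin (TCP) lies at the centre of the arm's flange, where the gripper is bolted on; the fingertips stand 166 mm ahead of it and the grasp point (between the pads) lies 147 mm ahead of it; x points along the fingers, z is the direction in which the jaws open and shut, and the axes are right-handed (so a half turn about x gives the same grasp; the last joint's range is limited). The gripper opens to 88 mm and grips with 3 to 60 N. Pads are 18 mm wide; open, the fingers measure 123 mm over their backs; the gripper's body (75 mm by 187 mm) begins 45 mm behind the grasp point.
Start: joints at [-1.338, 0.313, 1.498, -0, 1.331, -0.223], TCP at [0.231, -0.471, 0.405] pointing down, gripper open.
Joint ranges: [-2.94, 2.94], [-0.97, 2.17], [0.19, 2.56], [-1.23, 4.37], [0.02, 3.11], [-2.88, 2.88]. Speed limits (rad/s): [2.39, 2.39, 3.01, 3.14, 3.14, 3.14].

## Interface

Orientations are given as a rotation vector (axis times angle).
In Python, from workcell import readout, optics, r gives the robot as it stands. The module is installed in compiled form; this text tells all that it offers.
- The arm moves only by the shell command python3 -m handwheel 'ROWS' [FORCE]. ROWS is JSON, a list of rows, each an object of numbers: "gripper": the closure, from 0 (fully open) to 1 (shut); "x", "y", "z": the shift along the world's x, y, z in mm; "twist": the turn about the world's z in rad. In form: [{"gripper": .., "x": .., "y": .., "z": .., "twist": ..}, ...]. A call has 1 to 10 rows; each row shifts and turns the commanded pose from where the row before left it; what a row does not reach is not made up. A row lasts 1/8 s, in which the tool goes at most 62.5 mm and 10.7 degrees, less where a joint would pass 70% of its speed; a pose out of reach is approached as far as the arm can. A call with a gripper value outside its range is refused whole. The fingers move at their own pace and stop on an object; FORCE is the grip in N (left out, the last holds). Time passes only in rows, so rows that do not move let the fingers close. It gives the time, the measured TCP pose, the force and the opening at its end, in the units of the state.
- readout.sense(): the state, without advancing time (a new reading comes with each control period).
- optics.get_image(name): name is "scene" or "top" or "wrist"; returns (picture, depth): 400x640x3 uint8, red, green, blue; 400x640 float32, m along the optical axis (not along the pixel's ray), 0 where there is no reading.
- optics.camera_info(name): a dict with "vfov" (degrees; the focal length in pixels is half the picture's height over the tangent of half this angle, whatever the lens; pixels are square), "cx", "cy" (the principal point, pixels), "eye" and "attitude" of the camera in the world. Camera axes: x right, y down, z forward; pixel columns grow to the right and rows downward; lengths in m; the calibration is good to about 2 mm. The wrist camera is an equidistant fisheye: a pixel r from the principal point sees the ray r / f radians off the axis. A picture is of the moment at which its call begins: read the wrist's pose just before it. camera_info takes no time and is no camera call; for the wrist camera it gives the pose at the moment of the call.
- r.hand_in(): hands the job in, once; it reports no verdict.
The state is a dict: "t": time; "q": joint angles; "joint_velocities": joint speeds; "joint_efforts": joint torques, N m; "position": TCP position; "orientation": TCP orientation; "force": force on the tool from outside, world axes, zero at the start; "torque": the same for the moment, N m; "opening": opening from 0.0 (shut) to 1.0 (fully open).
Only numpy, scipy, OpenCV 4.12 (cv2) and the standard library are available. Lean on these libraries where they do the work, as an engineer would, in place of code of your own. Each camera call takes 0.05 s, during which the arm holds its last target. There are 200 camera calls.

## Task

Clean down the egg cooker: press the scouring block flat on the steel heating plate, its foam squeezed about half-way, and rub it in one steady stroke from the edge by the control panel straight across the middle to the opposite edge and back again; then stand it back on its blue tile and put the clear lid on the cooker. Take each egg plate that is drying in the drip tray, set its foot into a groove of its own in the teak rack and straighten it up, so that it stands fully down and leans back on its rest. Do not disturb the two egg cups and the stacked steamer trays.

Things in the scene. Friction and masses are not known exactly. Their poses are not given: they have to be found in the camera images.
- cooker: Egg cooker base, fixed: white drum 190 mm across, steel band, black control panel. Origin at the centre of its underside; z up; x points from the control panel (at x = -95 mm) straight across to the far side. A flat shoulder ring 58 mm up carries the lid; on it a round wall (outer radius 80.5, inner 76 mm) stands to 74 mm.
- heater: Heating plate of the cooker, fixed: flat round stainless disc, radius 74 mm, inside the cooker's wall. Origin at the centre of its underside; its flat top is 3 mm higher, that is 61 mm above the cooker's origin and 13 mm below the top of the wall.
- pad_mid (a point): Scouring block, loose, 0.14 kg, upright on its pad. Origin at its centre, 29 mm above its underside; z up, x along it. Green grip with straight sides 60 (x) x 38 (y) mm, from 18 to 58 mm up; below it yellow foam with a flat dark scouring face 56 x 44 mm. The foam gives up to 8 mm at 1.2 N per mm, then is hard; the block's own weight squeezes it about 0.6 mm.
- pad_foam (a joint): How far the foam of the scouring block is squeezed: 0 = free, 0.008 m = fully squeezed; springs back by itself, 1200 N/m.
- tile: Blue ceramic tile on which the scouring block is kept, fixed: 150 (x) x 120 (y) x 8 mm. Origin at the centre of its underside.
- lid_knob (a point): Clear dome lid, loose, 0.16 kg, skirt radius 90 outside, 85 mm inside. This point: centre of its black knob, on the axis 86 mm above the skirt's lower edge; z up. Knob: upright cylinder 30 mm across, 70 to 102 mm above the lower edge; the dome reaches 68 mm. Fits over the cooker's wall with 4 mm play; its skirt then rests on the shoulder, this point 144 mm above the cooker's origin.
- drainer: Grey drip tray with wire supports, fixed, 215 (x) x 160 (y) mm, floor 10 mm up. Origin: centre of its underside. Holds up to four egg plates one behind the other along x, 46 mm apart, faces across x, each leaning 20 degrees with its top towards -x on a wire 71 mm up; its foot stands against a 12 mm high bar on the +x side.
- rack: Teak rack, fixed, 215 (x) x 160 (y) mm. Origin: centre of its underside. Four grooves along y, 46 mm apart in x, floor 10 mm up, 12.5 mm wide, between a lip (top 22 mm up) on the -x side and a rest 66 mm long on the +x side leaning 5 degrees (top to +x), as a seated plate does. A plate leaning to -x on the lip is not straightened. Load from +x to -x: a slanted plate needs the room at its -x side.
- plate1_mid (a point): Egg plate 1 (may be absent): loose flat pale plastic plate with six egg holes, 8 mm thick (x), 140 mm wide (y), 120 mm high (z), 0.09 kg. Origin at its centre; z points from its lower to its upper edge, x across its thickness, towards +x of the drip tray. Grasp it across its thickness at the middle of its upper edge, free for about 40 mm down.
- rack_slot1 (a point): Where the centre of a plate lies when it stands fully home in groove 1 of the rack, against its rest (groove 1 is furthest to the rack's -x side, 4 furthest to +x): 60 mm along the slope of the rest from the groove's floor. Axes: the rack's.
- plate2_mid (a point): Egg plate 2 (may be absent): loose flat pale plastic plate with six egg holes, 8 mm thick (x), 140 mm wide (y), 120 mm high (z), 0.09 kg. Origin at its centre; z points from its lower to its upper edge, x across its thickness, towards +x of the drip tray. Grasp it across its thickness at the middle of its upper edge, free for about 40 mm down.
- rack_slot2 (a point): Where the centre of a plate lies when it stands fully home in groove 2 of the rack, against its rest (groove 1 is furthest to the rack's -x side, 4 furthest to +x): 60 mm along the slope of the rest from the groove's floor. Axes: the rack's.
- plate3_mid (a point): Egg plate 3 (may be absent): loose flat pale plastic plate with six egg holes, 8 mm thick (x), 140 mm wide (y), 120 mm high (z), 0.09 kg. Origin at its centre; z points from its lower to its upper edge, x across its thickness, towards +x of the drip tray. Grasp it across its thickness at the middle of its upper edge, free for about 40 mm down.
- rack_slot3 (a point): Where the centre of a plate lies when it stands fully home in groove 3 of the rack, against its rest (groove 1 is furthest to the rack's -x side, 4 furthest to +x): 60 mm along the slope of the rest from the groove's floor. Axes: the rack's.
- plate4_mid (a point): Egg plate 4 (may be absent): loose flat pale plastic plate with six egg holes, 8 mm thick (x), 140 mm wide (y), 120 mm high (z), 0.09 kg. Origin at its centre; z points from its lower to its upper edge, x across its thickness, towards +x of the drip tray. Grasp it across its thickness at the middle of its upper edge, free for about 40 mm down.
- rack_slot4 (a point): Where the centre of a plate lies when it stands fully home in groove 4 of the rack, against its rest (groove 1 is furthest to the rack's -x side, 4 furthest to +x): 60 mm along the slope of the rest from the groove's floor. Axes: the rack's.
- egg_cup_a: Grey porcelain egg cup, 50 mm across, 62 mm high, loose, not to be disturbed. Origin at the centre of its underside.
- egg_cup_b: Grey porcelain egg cup, 50 mm across, 62 mm high, loose, not to be disturbed. Origin at the centre of its underside.
- tray_lower: Lower steamer tray, 180 mm across with its ears about 205 mm, 50 mm high, loose, not to be disturbed. Origin at the centre of its underside.
- tray_upper: Upper steamer tray, 180 mm across, 50 mm high, stacked on the lower one, loose, not to be disturbed. Origin at the centre of its underside.
Things that resemble listed ones, but are neither listed nor needed, are in the scene too. Leave any purple look-alike of the part that bears lid_knob alone. What is meant by the part that bears pad_mid is not purple, and is the larger of those in its own colour.

How it is judged:
On the way, in this order (a step that is already met when the one before it is completed fails the run):
1. the scouring block is pressed flat on the heating plate with 2 to 15 N, at the control side of the heating plate (x of pad_mid in the frame of cooker between -0.06 and -0.03 m and y of pad_mid in the frame of cooker between -0.02 and 0.02 m and contact force between pad and heater between 2 and 15 N and angle between pad_mid's own z axis and vertical below 0.15 rad), for 0.1 s.
2. the scouring block is pressed flat on the heating plate with 2 to 15 N, a quarter of the way across (x of pad_mid in the frame of cooker between -0.028 and -0.012 m and y of pad_mid in the frame of cooker between -0.02 and 0.02 m and contact force between pad and heater between 2 and 15 N and angle between pad_mid's own z axis and vertical below 0.15 rad), for 0.1 s.
3. the scouring block is pressed flat on the heating plate with 2 to 15 N, at the middle (x of pad_mid in the frame of cooker between -0.008 and 0.008 m and y of pad_mid in the frame of cooker between -0.02 and 0.02 m and contact force between pad and heater between 2 and 15 N and angle between pad_mid's own z axis and vertical below 0.15 rad), for 0.1 s.
4. the scouring block is pressed flat on the heating plate with 2 to 15 N, three quarters of the way across (x of pad_mid in the frame of cooker between 0.012 and 0.028 m and y of pad_mid in the frame of cooker between -0.02 and 0.02 m and contact force between pad and heater between 2 and 15 N and angle between pad_mid's own z axis and vertical below 0.15 rad), for 0.1 s.
5. the scouring block is pressed flat on the heating plate with 2 to 15 N, at the far side (x of pad_mid in the frame of cooker between 0.03 and 0.06 m and y of pad_mid in the frame of cooker between -0.02 and 0.02 m and contact force between pad and heater between 2 and 15 N and angle between pad_mid's own z axis and vertical below 0.15 rad), for 0.1 s.
6. the scouring block is pressed flat on the heating plate with 2 to 15 N, three quarters of the way across (on the way back) (all of step 4), for 0.1 s.
7. the scouring block is pressed flat on the heating plate with 2 to 15 N, at the middle (on the way back) (all of step 3), for 0.1 s.
8. the scouring block is pressed flat on the heating plate with 2 to 15 N, a quarter of the way across (on the way back) (all of step 2), for 0.1 s.
9. the scouring block is pressed flat on the heating plate with 2 to 15 N, at the control side of the heating plate (on the way back) (all of step 1), for 0.1 s.
At the end, for the whole second after the job is handed in: Each plate present stands in a rack groove: centre within 16 mm of a slot point, at most 5 mm high, within 9 deg of upright. Lid on the cooker's shoulder, centred within 8 mm, level within 3 deg. Scouring block upright on the tile, centre within 60 mm (x), 45 mm (y) of its centre. All at rest (angle between each of plate1_mid, plate2_mid, plate3_mid, plate4_mid's own z axis and vertical below 0.16 rad and z of each of plate1_mid, plate2_mid, plate3_mid, plate4_mid in the frame of rack below 0.075 m and linear speed of each of plate1, plate2, plate3, plate4, lid, pad below 0.02 m/s and (distance between plate1_mid and rack_slot1 below 0.016 m or distance between plate1_mid and rack_slot2 below 0.016 m or distance between plate1_mid and rack_slot3 below 0.016 m or distance between plate1_mid and rack_slot4 below 0.016 m) and (distance between plate2_mid and rack_slot1 below 0.016 m or distance between plate2_mid and rack_slot2 below 0.016 m or distance between plate2_mid and rack_slot3 below 0.016 m or distance between plate2_mid and rack_slot4 below 0.016 m) and (distance between plate3_mid and rack_slot1 below 0.016 m or distance between plate3_mid and rack_slot2 below 0.016 m or distance between plate3_mid and rack_slot3 below 0.016 m or distance between plate3_mid and rack_slot4 below 0.016 m) and (distance between plate4_mid and rack_slot1 below 0.016 m or distance between plate4_mid and rack_slot2 below 0.016 m or distance between plate4_mid and rack_slot3 below 0.016 m or distance between plate4_mid and rack_slot4 below 0.016 m) and horizontal distance between lid_knob and cooker below 0.008 m and z of lid_knob in the frame of cooker between 0.138 and 0.148 m and angle between lid_knob's own z axis and vertical below 0.05 rad and x of pad_mid in the frame of tile between -0.06 and 0.06 m and y of pad_mid in the frame of tile between -0.045 and 0.045 m and z of pad_mid in the frame of tile between 0.028 and 0.042 m and angle between pad_mid's own z axis and vertical below 0.12 rad); the robot touches nothing.
It fails at once if an egg cup or a steamer tray is moved more than 30 mm (distance of any of egg_cup_a, egg_cup_b, tray_lower, tray_upper from where it was at the start of the episode above 0.03 m).
It fails at once if the heating plate is pressed with more than 30 N (contact force between pad and heater above 30 N).
Of plate1, plate2, plate3, plate4 only 2 to 4 are there at a start; the rules pass over those that are not, and their reading is None.
At some moment in a run one of pad, lid may be knocked a few centimetres aside while the robot is not near it.
It also fails if it takes over 210 s, if anything falls off the work surface, if the arm or the gripper's body presses on something with over 40 N, if the wrist force passes 120 N, or if a joint passes its speed limit or range.

## Working session

There is one attempt and no reset: what is moved stays moved. The work goes in short steps, Python scripts to look and compute and a shell command to move; the robot and the scene stay as the last step left them, time stands still between calls to the robot, and variables do not carry over. Pictures are saved under pics/ and viewed, about 12 in all and at most 16, crops included, and the job is handed in when it is done.

```bash
mkdir -p pics
cat > h.py <<'E'
import numpy as np, cv2
from workcell import readout, optics, r
from scipy.spatial.transform import Rotation as R
def shot(n):
    ci=optics.camera_info(n); im,d=optics.get_image(n)
    return ci,im,d
def att(ci):
    a=np.array(ci["attitude"],float)
    return a if a.shape==(3,3) else R.from_rotvec(a).as_matrix()
def cloud(ci,d,fish=False):
    f=200/np.tan(np.radians(ci["vfov"])/2)
    v,u=np.mgrid[0:400,0:640].astype(float)
    x=(u-ci["cx"])/f; y=(v-ci["cy"])/f
    if fish:
        rr=np.hypot(x,y)+1e-9; t=np.tan(np.minimum(rr,1.4)); x=x/rr*t; y=y/rr*t
    P=np.stack([x*d,y*d,d],-1)
    P=P@att(ci).T+np.array(ci["eye"]); P[d<=0]=np.nan
    return P
E
python3 - <<'E'
from h import *
print(readout.sense())
for n in("top","scene","wrist"):
    ci,im,d=shot(n); print(n,ci)
    cv2.imwrite(f"pics/{n}0.png",im[:,:,::-1]); np.savez(f"{n}0.npz",im=im,d=d,P=cloud(ci,d,n=="wrist"))
E
```

```text
{'t': 0.0, 'q': array([-1.33843420e+00,  3.13470629e-01,  1.49840950e+00, -1.00257705e-05,
        1.33103708e+00, -2.23393800e-01]), 'joint_velocities': array([-0.00250423, -0.00059391,  0.00100757,  0.0006551 , -0.00019091,
       -0.00076496]), 'joint_efforts': array([-1.58178477e-04, -4.02211332e+01, -2.52271128e+01,  6.94991858e-02,
        3.51540337e-02, -9.66065500e-05]), 'position': array([ 0.23105799, -0.4713855 ,  0.40416076]), 'orientation': array([ 0.86816139,  1.39196293, -0.86664411]), 'force': array([-0.37867678,  0.63183122,  0.25863456]), 'torque': array([ 0.01227612, -0.01220315,  0.00273142]), 'opening': 0.9991326632116209}
top {'vfov': 47.74318898684816, 'cx': 323.29510434081817, 'cy': 195.5090768460575, 'eye': array([0.28241587, 0.03166405, 1.37412538]), 'attitude': array([-2.13637506,  2.17248334, -0.14872196])}
scene {'vfov': 44.16435148490525, 'cx': 324.25193003749035, 'cy': 199.81290182878212, 'eye': array([1.18597559, 0.65439247, 1.04049336]), 'attitude': array([-1.12693333, -2.3804424 ,  0.99680837])}
wrist {'vfov': 65.70646984690485, 'cx': 320.42663782263736, 'cy': 200.57311902669986, 'eye': array([ 0.2964842 , -0.4390477 ,  0.38426982]), 'attitude': array([ 2.45828133, -1.53207422, -0.21542925])}
```

View pics/top0.png

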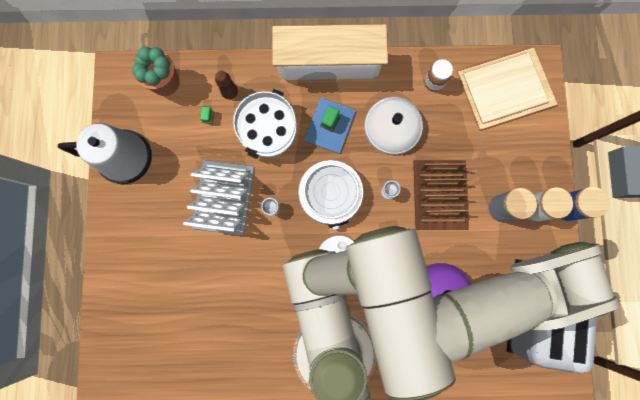

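View pics/scene0.png

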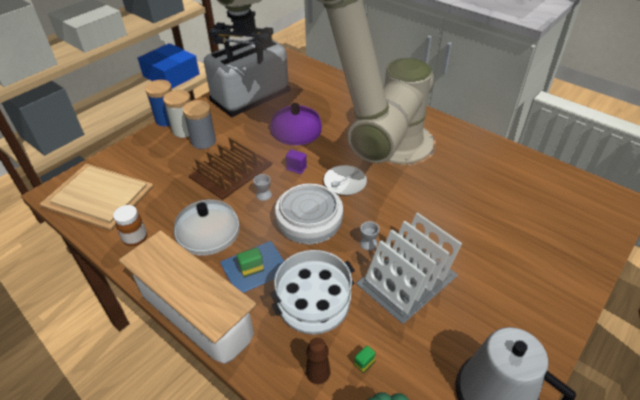

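The top view shows the drip tray at about (220,198), cooker (331,192), panel at about (338,225), pad on its tile (330,120), lid (393,125) and rack (442,195). There are cups at (270,206) and (391,188), and the stacked trays are at (265,123). The scene view seems to show four plates.

Run:
```python
from h import *
for n in("top","scene"):
    D=np.load(n+"0.npz"); im,P=D["im"],D["P"]
    hsv=cv2.cvtColor(im,cv2.COLOR_RGB2HSV); H,S,V=[hsv[...,i].astype(int) for i in range(3)]
    X,Y,Z=P[...,0],P[...,1],P[...,2]
    def box(x0,x1,y0,y1): return (X>x0)&(X<x1)&(Y>y0)&(Y<y1)
    def rect(name,m,minn=15):
        m=m.astype(np.uint8); k,l,st,c=cv2.connectedComponentsWithStats(m)
        for i in range(1,k):
            if st[i,4]<minn: continue
            Q=P[l==i]; Q=Q[np.isfinite(Q[:,0])]
            (cx,cy),(w,h),a=cv2.minAreaRect((Q[:,:2]*1000).astype(np.float32))
            print(n,name,"px",c[i].round(),"n",st[i,4],"mean",Q.mean(0).round(4),"rect",round(cx),round(cy),round(w),round(h),round(a,1),"z",np.percentile(Q[:,2],[5,50,95]).round(3))
    work=(X>0)&(X<.75)&(Y>-.6)&(Y<.6)
    rect("green",(H>45)&(H<75)&(S>120)&(V>60)&work)
    rect("yellow",(H>20)&(H<34)&(S>150)&(V>80)&work)
    rect("blue",(H>100)&(H<118)&(S>100)&(V>60)&work,60)
    rect("black",(V<50)&work&(Z>.02))
    # cooker circle
    def circ(name,m):
        Q=P[m][:,:2]; 
        for _ in range(4):
            A=np.c_[2*Q,np.ones(len(Q))]; s=np.linalg.lstsq(A,(Q**2).sum(1),rcond=None)[0]
            rr=np.sqrt(s[2]+s[0]**2+s[1]**2); e=np.abs(np.hypot(*(Q-s[:2]).T)-rr); Q=Q[e<max(.004,2*np.median(e))]
        print(n,name,s[:2].round(4),"r",rr.round(4),len(Q))
    cc=box(.2,.45,-.11,.13)
    circ("wall",cc&(Z>.068)&(Z<.082)&(S<60))
    hp=cc&(Z>.055)&(Z<.066); print("plate z",np.nanmedian(Z[hp&(np.hypot(X-.31,Y-.01)<.05)]))
    print("table z",np.nanmedian(Z[box(.35,.45,-.25,-.2)]))
    for nm,b in(("rack",box(.2,.5,-.45,-.2)),("drain",box(.15,.5,.15,.5))):
        mm=b&(Z>.008)&(Z<.16); rect(nm,mm,200)
    big=[]
    for (x0,x1,y0,y1),t in(((.15,.45,-.5,-.15),"rack"),((.15,.45,.15,.5),"drain")):
        m=box(x0,x1,y0,y1); v,u=np.where(m); c=im[v.min():v.max(),u.min():u.max()]; print(t,u.min(),v.min(),c.shape)
        big.append(cv2.resize(c,(400,400*c.shape[0]//c.shape[1]))[:560])
    hh=max(b.shape[0] for b in big); big=[np.pad(b,((0,hh-b.shape[0]),(0,0),(0,0))) for b in big]
    cv2.imwrite(f"pics/{n}1.png",np.hstack(big)[:,:,::-1])
```

```text
top green px [205. 114.] n 118 mean [0.7192 0.3791 0.0408] rect 720 380 28 42 84.0 z [0.036 0.041 0.045]
top green px [330. 117.] n 232 mean [6.948e-01 4.000e-04 6.340e-02] rect 697 -1 35 58 62.6 z [0.054 0.064 0.069]
top blue px [330. 129.] n 1241 mean [6.746e-01 1.000e-04 7.700e-03] rect 687 0 116 148 69.5 z [0.003 0.008 0.013]
top black px [264. 108.] n 35 mean [0.7255 0.199  0.0634] rect 726 199 15 19 88.8 z [0.059 0.064 0.067]
top black px [279. 115.] n 37 mean [0.7047 0.1538 0.0644] rect 705 154 21 15 0.4 z [0.06  0.065 0.068]
top black px [250. 118.] n 31 mean [0.6954 0.2383 0.0656] rect 695 238 18 17 33.3 z [0.061 0.066 0.07 ]
top black px [397. 118.] n 65 mean [ 0.6763 -0.1937  0.0997] rect 678 -194 21 23 64.6 z [0.088 0.101 0.106]
top black px [280. 131.] n 40 mean [0.6548 0.1489 0.0641] rect 655 149 21 19 37.0 z [0.058 0.064 0.068]
top black px [267. 141.] n 31 mean [0.624  0.1885 0.0643] rect 624 189 21 19 2.7 z [0.058 0.064 0.069]
top black px [556. 343.] n 284 mean [ 0.0538 -0.5577  0.1937] rect 55 -558 29 73 79.9 z [0.19  0.194 0.197]
top wall [0.4703 0.0023] r 0.0774 
[... 2366 characters left out ...]
ack px [322. 305.] n 68 mean [0.6979 0.24   0.0654] rect 698 240 19 22 30.6 z [0.062 0.065 0.068]
scene wall [0.474  0.0047] r 0.0781 134
plate z nan
table z 0.0009237374612509619
scene rack px [288. 130.] n 782 mean [ 0.2298 -0.2998  0.0418] rect 231 -314 160 62 90.0 z [0.012 0.045 0.065]
scene rack px [238. 161.] n 1513 mean [ 0.4396 -0.3226  0.0288] rect 429 -332 143 164 0.2 z [0.009 0.02  0.075]
scene drain px [425. 251.] n 2760 mean [0.4275 0.3478 0.0897] rect 400 334 163 201 89.9 z [0.012 0.107 0.126]
scene drain px [369. 233.] n 383 mean [0.4323 0.1838 0.042 ] rect 430 183 53 49 7.4 z [0.01  0.046 0.063]
rack 193 0 (192, 142, 3)
drain 355 184 (125, 165, 3)
  return np.nanmean(a, axis, out=out, keepdims=keepdims)
```

Run:
```python
import numpy as np
D=np.load("top0.npz");P=D["P"]
# height rows through rack and drain
for u in(425,442,455): print("rack u",u,[(int(v),*(P[v,u]*1000).round().astype(int)) for v in range(155,235,2)])
for u in(205,240): print("drain u",u,[(int(v),*(P[v,u]*1000).round().astype(int)) for v in range(155,240,2)])
```

```text
rack u 425 [(155, np.int64(588), np.int64(-294), np.int64(2)), (157, np.int64(582), np.int64(-294), np.int64(-1)), (159, np.int64(575), np.int64(-293), np.int64(3)), (161, np.int64(566), np.int64(-290), np.int64(14)), (163, np.int64(546), np.int64(-274), np.int64(82)), (165, np.int64(544), np.int64(-278), np.int64(65)), (167, np.int64(542), np.int64(-282), np.int64(44)), (169, np.int64(539), np.int64(-285), np.int64(29)), (171, np.int64(537), np.int64(-291), np.int64(6)), (173, np.int64(530), np.int64(-290), np.int64(8)), (175, np.int64(521), np.int64(-286), np.int64(25)), (177, np.int64(517), np.int64(-288), np.int64(11)), (179, np.int64(500), np.int64(-272), np.int64(79)), (181, np.int64(497), np.int64(-276), np.int64(61)), (183, np.int64(494), np.int64(-281), np.int64(38)), (185, np.int64(492), np.int64(-286), np.int64(15)), (187, np.int64(486), np.int64(-287), np.int64(12)), (189, np.int64(478), np.int64(-284), np.int64(23)), (191, np.int64(474), np.int64(-286), np.int64(13)), (193, np.int64(468), np.int64(-287), np.int64(7)), (195, np.int64(454), np.int64(-273), np.int64(67)), (
[... 8958 characters left out ...]
10), np.int64(276), np.int64(14)), (217, np.int64(403), np.int64(276), np.int64(16)), (219, np.int64(396), np.int64(272), np.int64(36)), (221, np.int64(388), np.int64(269), np.int64(52)), (223, np.int64(386), np.int64(277), np.int64(11)), (225, np.int64(380), np.int64(277), np.int64(9)), (227, np.int64(374), np.int64(276), np.int64(11)), (229, np.int64(368), np.int64(277), np.int64(6)), (231, np.int64(362), np.int64(278), np.int64(2)), (233, np.int64(356), np.int64(277), np.int64(9)), (235, np.int64(350), np.int64(278), np.int64(0)), (237, np.int64(344), np.int64(279), np.int64(-4)), (239, np.int64(338), np.int64(278), np.int64(1))]<stdin>:5: RuntimeWarning: invalid value encountered in cast
```

```bash
python3 - <<'E' 2>/dev/null
from h import *
s=readout.sense(); Rm=R.from_rotvec(s["orientation"]).as_matrix(); print("tool x",Rm[:,0].round(3),"jaw z",Rm[:,2].round(3))
C={n:np.load(n+"0.npz") for n in("top","scene")}
def circ(Q,r=None):
    Q=Q[:,:2]
    for _ in range(5):
        A=np.c_[2*Q,np.ones(len(Q))]; c=np.linalg.lstsq(A,(Q**2).sum(1),rcond=None)[0]
        rr=np.sqrt(c[2]+c[0]**2+c[1]**2); e=np.abs(np.hypot(*(Q-c[:2]).T)-rr); Q=Q[e<=max(.004,2*np.median(e))]
    return c[:2].round(4),rr.round(4),len(Q)
for n,D in C.items():
    im,P=D["im"],D["P"]; hsv=cv2.cvtColor(im,cv2.COLOR_RGB2HSV).astype(int); H,S,V=hsv[...,0],hsv[...,1],hsv[...,2]
    X,Y,Z=P[...,0],P[...,1],P[...,2]; rad=np.hypot(X-.472,Y-.003)
    print(n,"wall",circ(P[(Z>.071)&(Z<.08)&(rad<.09)]),"shoulder",circ(P[(Z>.052)&(Z<.062)&(rad>.084)&(rad<.105)]),
      "heater z",np.nanmedian(Z[rad<.04]))
    m=(V<70)&(rad>.075)&(rad<.12)&(Z>.005)&(Z<.07)&(S<120); print(" panel",m.sum(),np.median(P[m],0).round(4) if m.any() else "", np.degrees(np.arctan2(np.nanmean(Y[m])-.003,np.nanmean(X[m])-.472)))
    rl=np.hypot(X-.68,Y+.193); print(" lid skirt",circ(P[(rl<.11)&(Z>.0)&(Z<.03)&(rl>.08)&(V>120)&(S<60)]),"knob top",P[(rl<.03)&(Z>.097)].mean(0).round(4))
    m=(H>45)&(H<75)&(S>100)&(Z>.058)&(np.hypot(X-.697,Y)<.05); print(" pad top",cv2.minAreaRect((P[m][:,:2]*1000).astype(np.float32)),P[m].mean(0).round(4))
    # plates: top band
    m=(Z>.105)&(Z<.14)&(X>.3)&(X<.56)&(Y>.22)&(Y<.45); k,l,st,c=cv2.connectedComponentsWithStats(m.astype(np.uint8))
    for i in range(1,k):
        if st[i,4]>12:
            Q=P[l==i]; v=cv2.fitLine(Q[:,:2].astype(np.float32),cv2.DIST_HUBER,0,.01,.01).ravel(); print(" plate top",st[i,4],v.round(4),"y",Q[:,1].min().round(3),Q[:,1].max().round(3),"z",np.percentile(Q[:,2],95).round(3))
    m=(Z>.055)&(Z<.085)&(X>.38)&(X<.57)&(Y>-.42)&(Y<-.24)
    k,l,st,c=cv2.connectedComponentsWithStats(m.astype(np.uint8))
    for i in range(1,k):
        if st[i,4]>12:
            Q=P[l==i]; v=cv2.fitLine(Q[:,:2].astype(np.float32),cv2.DIST_HUBER,0,.01,.01).ravel(); print(" rest",st[i,4],v.round(4),"y",Q[:,1].min().round(3),Q[:,1].max().round(3),"z",Q[:,2].mean().round(3))
    # footprints
    m=(Z>.006)&(Z<.016)&(X>.33)&(X<.6)&(Y>-.44)&(Y<-.22); print(" rack base",cv2.minAreaRect((P[m][:,:2]*1000).astype(np.float32)))
    m=(Z>.006)&(Z<.016)&(X>.3)&(X<.6)&(Y>.22)&(Y<.45); print(" drain base",cv2.minAreaRect((P[m][:,:2]*1000).astype(np.float32)))
im=C["top"]["im"]; a=cv2.resize(im[150:245,170:290],(480,380),interpolation=cv2.INTER_CUBIC)
im=C["scene"]["im"]; b=cv2.resize(im[200:330,350:470],(320,346)); b=np.pad(b,((0,34),(0,0),(0,0)))
cv2.imwrite("pics/dr.png",np.hstack([a,b])[:,:,::-1])
E
```

```text
tool x [-0.     0.001 -1.   ] jaw z [ 0.44  -0.898 -0.001]
top wall (array([0.4709, 0.0023]), np.float64(0.0778), 234) shoulder (array([0.4712, 0.0027]), np.float64(0.0896), 531) heater z 0.06166444521422054
 panel 32 [ 0.3759 -0.0237  0.0405] -166.25603712873243
 lid skirt (array([ 0.6805, -0.197 ]), np.float64(0.0879), 216) knob top [ 0.6793 -0.1965  0.1018]
 pad top ((697.2539672851562, -0.5770797729492188), (35.227867126464844, 57.688087463378906), 62.62049102783203) [ 6.967e-01 -3.000e-04  6.450e-02]
 plate top 206 [0.1504 0.9886 0.5087 0.3252] y 0.255 0.395 z 0.127
 plate top 223 [0.1529 0.9882 0.4637 0.3349] y 0.255 0.394 z 0.127
 plate top 234 [0.1491 0.9888 0.4185 0.3419] y 0.264 0.403 z 0.128
 plate top 248 [0.1454 0.9894 0.3725 0.3415] y 0.273 0.411 z 0.128
 rest 137 [ 0.0231  0.9997  0.5431 -0.352 ] y -0.396 -0.273 z 0.072
 rest 97 [ 0.0115  0.9999  0.4972 -0.3465] y -0.396 -0.272 z 0.072
 rest 133 [ 0.0172  0.9999  0.4519 -0.3356] y -0.395 -0.271 z 0.071
 rest 99 [ 0.028   0.9996  0.4057 -0.3324] y -0.395 -0.271 z 0.074
 rack base ((464.43212890625, -330.9722900390625), 
[... 623 characters left out ...]
415 z 0.127
 plate top 469 [0.1552 0.9879 0.4215 0.3323] y 0.265 0.405 z 0.126
 plate top 488 [0.1435 0.9896 0.4669 0.323 ] y 0.257 0.398 z 0.127
 plate top 495 [0.149  0.9888 0.5151 0.3366] y 0.255 0.396 z 0.126
 rest 121 [ 0.0128  0.9999  0.408  -0.329 ] y -0.397 -0.268 z 0.07
 rest 117 [ 0.0199  0.9998  0.4538 -0.3308] y -0.397 -0.268 z 0.07
 rest 115 [ 0.0119  0.9999  0.5003 -0.3153] y -0.397 -0.27 z 0.071
 rest 118 [ 0.0057  1.      0.5465 -0.3294] y -0.4 -0.27 z 0.071
 rack base ((466.7408142089844, -325.02728271484375), (202.05429077148438, 259.9107971191406), 87.61007690429688)
 drain base ((459.4125671386719, 340.01171875), (212.13339233398438, 269.5686340332031), 89.64287567138672)
```

View pics/dr.png

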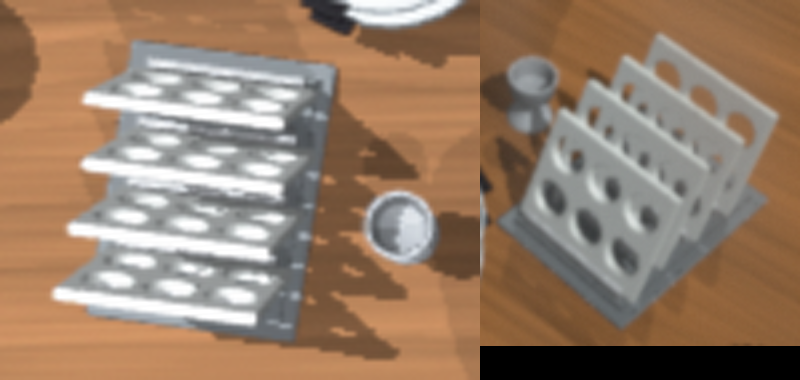

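The crop shows four plates in the drip tray, which is turned about -8.5°. Sizes and heights match the text: heater 61 mm, knob top 102 mm, pad top 65 mm. I'll move above the pad and check from close up.

```bash
python3 -m handwheel '[{"gripper":0,"x":42,"y":47,"z":-8,"twist":-0.093},{"gripper":0,"x":42,"y":47,"z":-8,"twist":-0.093},{"gripper":0,"x":42,"y":47,"z":-8,"twist":-0.093},{"gripper":0,"x":42,"y":47,"z":-8,"twist":-0.093},{"gripper":0,"x":42,"y":47,"z":-8,"twist":-0.093},{"gripper":0,"x":42,"y":47,"z":-8,"twist":-0.093},{"gripper":0,"x":42,"y":47,"z":-8,"twist":-0.093},{"gripper":0,"x":42,"y":47,"z":-8,"twist":-0.093},{"gripper":0,"x":42,"y":47,"z":-8,"twist":-0.093},{"gripper":0,"x":40,"y":47,"z":-8,"twist":-0.093}]'
python3 - <<'E'
from h import *
s=readout.sense(); Rm=R.from_rotvec(s["orientation"]).as_matrix(); print(s["position"],"jaw",Rm[:,2].round(3),s["q"].round(2))
ci,im,d=shot("wrist"); cv2.imwrite("pics/w1.png",im[:,:,::-1]); P=cloud(ci,d,True); np.savez("w1.npz",im=im,d=d,P=P); print(ci)
for n in("wrist","top"):
    if n=="top": ci,im,d=shot("top"); P=cloud(ci,d); cv2.imwrite("pics/top2.png",im[:,:,::-1]); np.savez("top2.npz",im=im,d=d,P=P)
    hsv=cv2.cvtColor(im,cv2.COLOR_RGB2HSV).astype(int); H,S,V=hsv[...,0],hsv[...,1],hsv[...,2]
    X,Y,Z=P[...,0],P[...,1],P[...,2]
    m=(H>45)&(H<75)&(S>100)&(np.hypot(X-.70,Y)<.06)&(Z>.058); Q=P[m]; print(n,m.sum(),Q.mean(0) if m.any() else "",cv2.minAreaRect((Q[:,:2]*1000).astype(np.float32)) if m.any() else "")
    rad=np.hypot(X-.472,Y-.003); m=(V<70)&(rad>.075)&(rad<.12)&(Z>.005)&(Z<.07)&(S<120); print(" panel",m.sum(),np.degrees(np.arctan2(np.nanmean(Y[m])-.003,np.nanmean(X[m])-.472)) if m.any() else "")
    print(" tile z",np.nanmedian(Z[(H>100)&(H<118)&(S>100)&(np.hypot(X-.69,Y)<.1)]))
E
```

```text
t: 1.4
position: [0.644, -0.0066, 0.3254]
orientation: [1.551, 0.944, -1.552]
force: [-0.1, -0.4, 0.6]
opening: 0.997
[ 0.64402395 -0.00657015  0.32538428] jaw [-0.459 -0.888  0.   ] [-0.19  0.64  1.21 -0.    1.29  1.86]
{'vfov': 65.70646984690485, 'cx': 320.42663782263736, 'cy': 200.57311902669986, 'eye': array([ 0.70874543, -0.03815479,  0.30538414]), 'attitude': array([ 1.54700965, -2.54098585, -0.35610318])}
wrist 3187 [ 7.03510955e-01 -3.36010676e-04  6.54293984e-02] ((701.3253784179688, 12.487449645996094), (61.072269439697266, 82.2579345703125), 9.308131217956543)
 panel 0 
 tile z 0.00799067587695329
top 0  
 panel 20 -158.3199380839927
 tile z nan
  return np.nanmean(a, axis, out=out, keepdims=keepdims)
```

Run:
```python
from h import *
print(readout.sense()["position"])
D=np.load("w1.npz"); im,P=D["im"],D["P"]; hsv=cv2.cvtColor(im,cv2.COLOR_RGB2HSV).astype(int); H,S,V=hsv[...,0],hsv[...,1],hsv[...,2]
X,Y,Z=P[...,0],P[...,1],P[...,2]
m=((H>45)&(H<75)&(S>100)&(np.hypot(X-.70,Y)<.06)&(Z>.0635)&(Z<.067)).astype(np.uint8)
k,l,st,c=cv2.connectedComponentsWithStats(m); i=1+st[1:,4].argmax(); Q=P[l==i]; print(Q.mean(0),cv2.minAreaRect((Q[:,:2]*1000).astype(np.float32)),c[i])
```

```text
[ 0.64465262 -0.003887    0.32359505]
[7.03391974e-01 3.40344381e-04 6.51349824e-02] ((703.4095458984375, 0.6060714721679688), (34.71574020385742, 56.006866455078125), 63.17679977416992) [279.52278622 143.24527603]
```

View pics/w1.png

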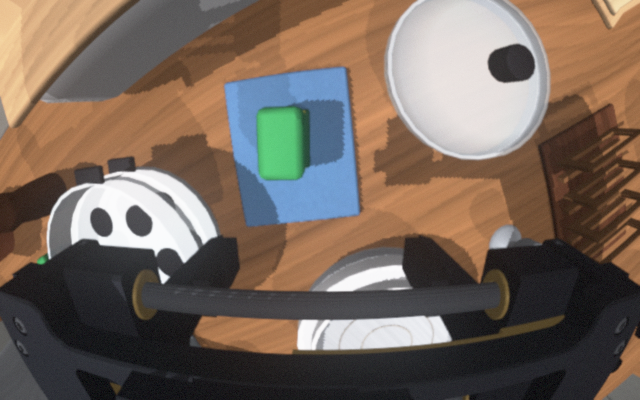

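View pics/top2.png

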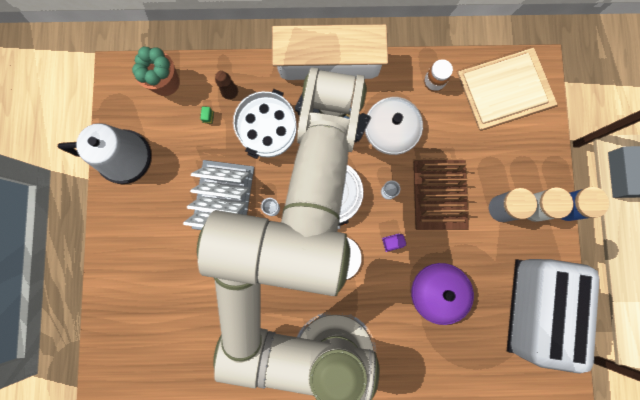

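The wrist view confirms the green pad at (279,143) on its tile; the lid is at (468,75) and nothing blocks the approach. The top view shows the purple look-alikes far away. Descending to grasp.

```bash
python3 -m handwheel '[{"gripper":0,"x":30,"y":2,"z":-30,"twist":0},{"gripper":0,"x":29,"y":2,"z":-30,"twist":0},{"gripper":0,"x":0,"y":0,"z":-10,"twist":0},{"gripper":0,"x":0,"y":0,"z":0,"twist":0},{"gripper":0,"x":0,"y":0,"z":0,"twist":0}]'
```

```text
t: 2.12
position: [0.7016, -0.0046, 0.2576]
orientation: [1.55, 0.945, -1.548]
force: [-0.7, -0.5, 0.9]
opening: 1.0
```

```bash
python3 -m handwheel '[{"gripper":0,"x":2,"y":5,"z":-20,"twist":0},{"gripper":0,"x":0,"y":0,"z":-22,"twist":0},{"gripper":0,"x":0,"y":0,"z":-20,"twist":0},{"gripper":0,"x":0,"y":0,"z":0,"twist":0},{"gripper":0.45,"x":0,"y":0,"z":0,"twist":0},{"gripper":0.8,"x":0,"y":0,"z":0,"twist":0},{"gripper":0.8,"x":0,"y":0,"z":0,"twist":0},{"gripper":0.8,"x":0,"y":0,"z":0,"twist":0}]' 25; python3 -m handwheel '[{"gripper":0.8,"x":0,"y":0,"z":0,"twist":0},{"gripper":0.8,"x":0,"y":0,"z":15,"twist":0},{"gripper":0.8,"x":0,"y":0,"z":20,"twist":0},{"gripper":0.8,"x":0,"y":0,"z":0,"twist":0}]'
```

```text
t: 3.12
position: [0.7039, 0.0007, 0.1942]
orientation: [1.55, 0.946, -1.549]
force: [-0.6, 0.1, -0.4]
opening: 0.569
t: 3.62
position: [0.7043, 0.0007, 0.2319]
orientation: [1.552, 0.943, -1.545]
force: [0.5, -0.2, -1.4]
opening: 0.425
```

Run:
```python
from h import *
D=np.load("top0.npz"); im,P=D["im"],D["P"]; X,Y,Z=P[...,0],P[...,1],P[...,2]; V=im.max(-1)
rad=np.hypot(X-.472,Y-.0035); m=(V<90)&(rad>.08)&(rad<.115)&(Z>.01)&(Z<.07)
a=np.degrees(np.arctan2(Y-.0035,X-.472))[m]; v,u=np.where(m); print(np.c_[u,v,a.round(),(Z[m]*1000).round(),V[m]].astype(int).tolist())
cv2.imwrite("pics/ck.png",cv2.resize(im[150:250,285:385],(600,600),interpolation=cv2.INTER_CUBIC)[:,:,::-1])
```

```text
[[347, 220, -151, 43, 67], [348, 220, -149, 39, 86], [345, 221, -154, 41, 83], [346, 221, -153, 41, 47], [347, 221, -151, 40, 43], [348, 221, -150, 45, 75], [342, 222, -160, 44, 88], [343, 222, -158, 41, 53], [344, 222, -157, 44, 41], [345, 222, -155, 40, 35], [346, 222, -154, 43, 33], [347, 222, -152, 45, 48], [348, 222, -151, 44, 80], [340, 223, -164, 43, 67], [341, 223, -162, 41, 40], [342, 223, -161, 43, 32], [344, 223, -157, 37, 50], [345, 223, -156, 38, 61], [346, 223, -154, 39, 60], [347, 223, -152, 31, 86], [334, 224, -174, 44, 85], [335, 224, -173, 42, 67], [336, 224, -171, 39, 53], [337, 224, -169, 37, 46], [338, 224, -168, 41, 43], [339, 224, -166, 42, 42], [340, 224, -164, 42, 39], [341, 224, -162, 35, 38], [342, 224, -161, 41, 44], [343, 224, -159, 35, 70], [329, 225, 177, 34, 48], [330, 225, 179, 40, 53], [331, 225, -180, 45, 54], [332, 225, -178, 38, 52], [333, 225, -176, 39, 47], [334, 225, -175, 47, 54], [335, 225, -173, 42, 72], [338, 225, -168, 39, 80], [339, 225, -166, 32, 71], [340, 225, -164, 20, 73], [329, 226, 177, 39, 65], [330, 226, 179, 40, 40], [331, 226, -180, 39, 41], [332, 226, -178, 35, 59], [330, 227, 179, 37, 79], [331, 227, -180, 35, 79]]
```

View pics/ck.png

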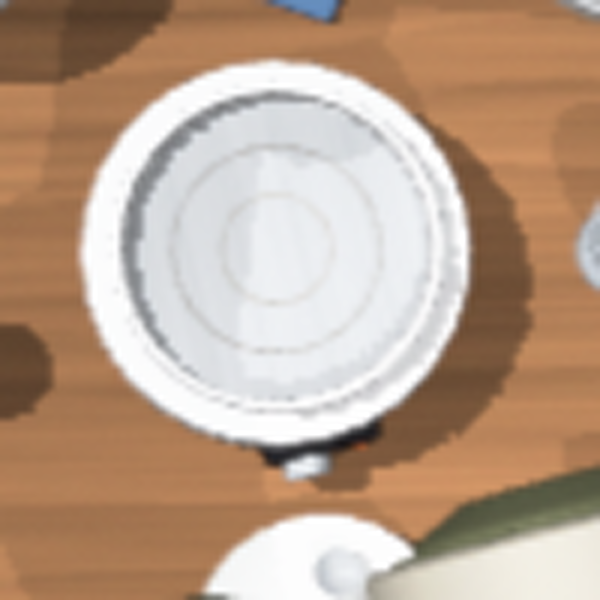

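The panel spans 177° to -150° as seen from the cooker centre, so the cooker yaw is about +14°. The pad is held (37 mm opening). Carrying it over the control side.

```bash
python3 -m handwheel '[{"gripper":0.8,"x":0,"y":0,"z":40,"twist":0},{"gripper":0.8,"x":-20,"y":0,"z":30,"twist":0.09},{"gripper":0.8,"x":-40,"y":0,"z":0,"twist":0.09},{"gripper":0.8,"x":-40,"y":0,"z":0,"twist":0.09},{"gripper":0.8,"x":-40,"y":-3,"z":0,"twist":0.09},{"gripper":0.8,"x":-40,"y":-3,"z":0,"twist":0.09},{"gripper":0.8,"x":-40,"y":0,"z":0,"twist":0.09},{"gripper":0.8,"x":-40,"y":0,"z":0,"twist":0.09},{"gripper":0.8,"x":-9,"y":0,"z":0,"twist":0.09},{"gripper":0.8,"x":0,"y":0,"z":0,"twist":0}]'; python3 -m handwheel '[{"gripper":0.8,"x":0,"y":0,"z":0,"twist":0}]'
python3 - <<'E'
from h import *
s=readout.sense(); Rm=R.from_rotvec(s["orientation"]).as_matrix(); print(s["position"],"jaw deg",np.degrees(np.arctan2(Rm[1,2],Rm[0,2])),s["q"].round(2),s["force"])
ci,im,d=shot("wrist"); P=cloud(ci,d,True); X,Y,Z=P[...,0],P[...,1],P[...,2]
cv2.imwrite("pics/w2.png",im[:,:,::-1]); np.savez("w2.npz",im=im,P=P)
rad=np.hypot(X-.472,Y-.0035); m=(Z>.071)&(Z<.077)&(rad<.09)&(rad>.07)
Q=P[m][:,:2]; A=np.c_[2*Q,np.ones(len(Q))]; c=np.linalg.lstsq(A,(Q**2).sum(1),rcond=None)[0]; print("wall",c[:2],np.sqrt(c[2]+c[0]**2+c[1]**2),len(Q),"heater z",np.nanmedian(Z[(rad<.07)&(Z<.068)&(Z>.05)]))
E
```

```text
t: 4.88
position: [0.4346, -0.0053, 0.2992]
orientation: [1.027, 1.315, -1.027]
force: [0.3, -0.3, -1.0]
opening: 0.426
t: 5.0
position: [0.4354, -0.0054, 0.299]
orientation: [1.028, 1.314, -1.027]
force: [-0.5, 0.0, -0.9]
opening: 0.434
[ 0.43537281 -0.00538306  0.29901425] jaw deg -76.01617497277053 [-0.28  0.24  1.9   0.    1.    1.04] [-0.45404837  0.04805233 -0.92672296]
wall [0.4749714  0.00411857] 0.07729941448324765 3677 heater z 0.061353420394996194
```

```bash
python3 -m handwheel '[{"gripper":0.8,"x":0,"y":0,"z":-20,"twist":0},{"gripper":0.8,"x":0,"y":0,"z":-20,"twist":0},{"gripper":0.8,"x":0,"y":0,"z":-6,"twist":0},{"gripper":0.8,"x":0,"y":0,"z":0,"twist":0},{"gripper":0.8,"x":0,"y":0,"z":0,"twist":0}]'; python3 -m handwheel '[{"gripper":0.8,"x":0,"y":0,"z":-3,"twist":0},{"gripper":0.8,"x":0,"y":0,"z":-3,"twist":0},{"gripper":0.8,"x":0,"y":0,"z":0,"twist":0},{"gripper":0.8,"x":0,"y":0,"z":0,"twist":0}]'
```

```text
t: 5.68
position: [0.4352, -0.0053, 0.2535]
orientation: [1.027, 1.314, -1.026]
force: [0.5, -0.3, -0.7]
opening: 0.428
t: 6.18
position: [0.435, -0.0053, 0.2471]
orientation: [1.026, 1.315, -1.026]
force: [0.3, -0.8, 0.3]
opening: 0.43
```

```bash
python3 -m handwheel '[{"gripper":0.8,"x":0,"y":0,"z":-2,"twist":0},{"gripper":0.8,"x":0,"y":0,"z":-1.5,"twist":0},{"gripper":0.8,"x":0,"y":0,"z":0,"twist":0},{"gripper":0.8,"x":0,"y":0,"z":0,"twist":0}]'; python3 -c "
from h import *
s=readout.sense();print(s['position'],s['force'])"
```

```text
t: 6.68
position: [0.435, -0.0054, 0.2436]
orientation: [1.026, 1.315, -1.026]
force: [-0.0, 0.1, 5.3]
opening: 0.429
[ 0.43502645 -0.00535099  0.24358923] [-0.0089003   0.13540228  5.25139696]
```

```bash
python3 -m handwheel '[{"gripper":0.8,"x":3.9,"y":0.95,"z":0,"twist":0},{"gripper":0.8,"x":3.9,"y":0.95,"z":0,"twist":0},{"gripper":0.8,"x":3.9,"y":0.95,"z":0,"twist":0},{"gripper":0.8,"x":3.9,"y":0.95,"z":0,"twist":0},{"gripper":0.8,"x":3.9,"y":0.95,"z":0,"twist":0},{"gripper":0.8,"x":3.9,"y":0.95,"z":0,"twist":0},{"gripper":0.8,"x":3.9,"y":0.95,"z":0,"twist":0},{"gripper":0.8,"x":3.9,"y":0.95,"z":0,"twist":0},{"gripper":0.8,"x":3.9,"y":0.95,"z":0,"twist":0},{"gripper":0.8,"x":3.9,"y":0.95,"z":0,"twist":0}]'; python3 -m handwheel '[{"gripper":0.8,"x":3.9,"y":0.95,"z":0,"twist":0},{"gripper":0.8,"x":3.9,"y":0.95,"z":0,"twist":0},{"gripper":0.8,"x":3.9,"y":0.95,"z":0,"twist":0},{"gripper":0.8,"x":3.9,"y":0.95,"z":0,"twist":0},{"gripper":0.8,"x":3.9,"y":0.95,"z":0,"twist":0},{"gripper":0.8,"x":3.9,"y":0.95,"z":0,"twist":0},{"gripper":0.8,"x":3.9,"y":0.95,"z":0,"twist":0},{"gripper":0.8,"x":3.9,"y":0.95,"z":0,"twist":0},{"gripper":0.8,"x":3.9,"y":0.95,"z":0,"twist":0},{"gripper":0.8,"x":0,"y":0,"z":0,"twist":0}]'; python3 -m handwheel '[{"gripper":0.8,"x":0,"y":0,"z":0,"twist":0},{"gripper":0.8,"x":0,"y":0,"z":0,"twist":0}]'
```

```text
t: 7.92
position: [0.4738, 0.0043, 0.2432]
orientation: [1.025, 1.317, -1.027]
force: [-3.6, -1.0, 5.1]
opening: 0.427
t: 9.18
position: [0.5091, 0.0129, 0.2433]
orientation: [1.026, 1.316, -1.027]
force: [-1.2, 0.9, 6.0]
opening: 0.431
t: 9.43
position: [0.509, 0.0129, 0.2434]
orientation: [1.026, 1.316, -1.026]
force: [-1.5, -0.6, 5.5]
opening: 0.427
```

```bash
python3 -m handwheel '[{"gripper":0.8,"x":-3.9,"y":-0.95,"z":0,"twist":0},{"gripper":0.8,"x":-3.9,"y":-0.95,"z":0,"twist":0},{"gripper":0.8,"x":-3.9,"y":-0.95,"z":0,"twist":0},{"gripper":0.8,"x":-3.9,"y":-0.95,"z":0,"twist":0},{"gripper":0.8,"x":-3.9,"y":-0.95,"z":0,"twist":0},{"gripper":0.8,"x":-3.9,"y":-0.95,"z":0,"twist":0},{"gripper":0.8,"x":-3.9,"y":-0.95,"z":0,"twist":0},{"gripper":0.8,"x":-3.9,"y":-0.95,"z":0,"twist":0},{"gripper":0.8,"x":-3.9,"y":-0.95,"z":0,"twist":0},{"gripper":0.8,"x":-3.9,"y":-0.95,"z":0,"twist":0}]'; python3 -m handwheel '[{"gripper":0.8,"x":-3.9,"y":-0.95,"z":0,"twist":0},{"gripper":0.8,"x":-3.9,"y":-0.95,"z":0,"twist":0},{"gripper":0.8,"x":-3.9,"y":-0.95,"z":0,"twist":0},{"gripper":0.8,"x":-3.9,"y":-0.95,"z":0,"twist":0},{"gripper":0.8,"x":-3.9,"y":-0.95,"z":0,"twist":0},{"gripper":0.8,"x":-3.9,"y":-0.95,"z":0,"twist":0},{"gripper":0.8,"x":-3.9,"y":-0.95,"z":0,"twist":0},{"gripper":0.8,"x":-3.9,"y":-0.95,"z":0,"twist":0},{"gripper":0.8,"x":-3.9,"y":-0.95,"z":0,"twist":0},{"gripper":0.8,"x":0,"y":0,"z":0,"twist":0}]'; python3 -m handwheel '[{"gripper":0.8,"x":0,"y":0,"z":0,"twist":0},{"gripper":0.8,"x":0,"y":0,"z":0,"twist":0},{"gripper":0.8,"x":0,"y":0,"z":0,"twist":0}]'
```

```text
t: 10.68
position: [0.4698, 0.0032, 0.2434]
orientation: [1.026, 1.315, -1.026]
force: [2.0, -0.2, 5.8]
opening: 0.431
t: 11.92
position: [0.4345, -0.0054, 0.2433]
orientation: [1.026, 1.316, -1.027]
force: [1.0, -0.6, 4.7]
opening: 0.429
t: 12.3
position: [0.4345, -0.0054, 0.2432]
orientation: [1.026, 1.317, -1.027]
force: [1.0, -0.2, 5.3]
opening: 0.427
```

```bash
python3 -m handwheel '[{"gripper":0.8,"x":0,"y":0,"z":30,"twist":0},{"gripper":0.8,"x":0,"y":0,"z":30,"twist":0},{"gripper":0.8,"x":45,"y":0,"z":0,"twist":0},{"gripper":0.8,"x":45,"y":2,"z":0,"twist":0},{"gripper":0.8,"x":45,"y":2,"z":0,"twist":0},{"gripper":0.8,"x":45,"y":2,"z":0,"twist":0},{"gripper":0.8,"x":45,"y":0,"z":0,"twist":0},{"gripper":0.8,"x":33,"y":0,"z":-30,"twist":0},{"gripper":0.8,"x":0,"y":0,"z":-40,"twist":0},{"gripper":0.8,"x":0,"y":0,"z":-30,"twist":0}]'; python3 -m handwheel '[{"gripper":0.8,"x":0,"y":0,"z":0,"twist":0},{"gripper":0.8,"x":0,"y":0,"z":0,"twist":0}]'
```

```text
t: 13.55
position: [0.6919, 0.0007, 0.1994]
orientation: [1.024, 1.321, -1.03]
force: [-0.4, -0.2, -1.5]
opening: 0.427
t: 13.8
position: [0.693, 0.0006, 0.2044]
orientation: [1.026, 1.315, -1.026]
force: [0.7, -0.3, -0.0]
opening: 0.432
```

```bash
python3 -m handwheel '[{"gripper":0.8,"x":0,"y":0,"z":-6,"twist":0},{"gripper":0.8,"x":0,"y":0,"z":-3.5,"twist":0},{"gripper":0.8,"x":0,"y":0,"z":0,"twist":0},{"gripper":0.8,"x":0,"y":0,"z":0,"twist":0}]'; python3 -m handwheel '[{"gripper":0.4,"x":0,"y":0,"z":0,"twist":0},{"gripper":0.2,"x":0,"y":0,"z":0,"twist":0},{"gripper":0.2,"x":0,"y":0,"z":0,"twist":0},{"gripper":0.2,"x":0,"y":0,"z":0,"twist":0},{"gripper":0.2,"x":0,"y":0,"z":40,"twist":0},{"gripper":0.2,"x":0,"y":0,"z":50,"twist":0},{"gripper":0.2,"x":0,"y":-30,"z":20,"twist":0},{"gripper":0.2,"x":0,"y":-30,"z":0,"twist":0},{"gripper":0.2,"x":-10,"y":-30,"z":0,"twist":0},{"gripper":0.2,"x":0,"y":0,"z":0,"twist":0}]'
cat > lid.py <<'E'
from h import *
s=readout.sense(); print(s["t"],s["position"],s["q"].round(2))
ci,im,d=shot("wrist"); P=cloud(ci,d,True); cv2.imwrite("pics/w3.png",im[:,:,::-1])
hsv=cv2.cvtColor(im,cv2.COLOR_RGB2HSV).astype(int); H,S,V=hsv[...,0],hsv[...,1],hsv[...,2]; X,Y,Z=P[...,0],P[...,1],P[...,2]
def big(m):
    k,l,st,c=cv2.connectedComponentsWithStats(m.astype(np.uint8)); i=1+st[1:,4].argmax(); Q=P[l==i]; rc=cv2.minAreaRect((Q[:,:2]*1000).astype(np.float32)); return Q.mean(0).round(4),np.round(np.r_[rc[0],rc[1],rc[2]],1),c[i].round()
print("knob top",big((V<80)&(Z>.097)&(Z<.107)&(np.hypot(X-.68,Y+.195)<.12)))
print("pad",big((H>45)&(H<75)&(S>100)&(Z>.06)&(Z<.07)))
print("tile",big((H>100)&(H<118)&(S>100)&(Z<.012)))
E
python3 lid.py
```

```text
t: 14.3
position: [0.693, 0.0007, 0.1943]
orientation: [1.026, 1.315, -1.026]
force: [1.0, 0.7, -0.2]
opening: 0.429
t: 15.55
position: [0.6825, -0.0911, 0.3039]
orientation: [1.028, 1.314, -1.028]
force: [-1.1, 0.6, -0.2]
opening: 0.798
15.55 [ 0.68253419 -0.09113762  0.30394465] [-0.3   0.76  1.05 -0.    1.33  1.03]
knob top (array([ 0.6865, -0.1883,  0.1013]), array([ 685.6, -190.1,   19.9,   29.2,   72.6]), array([456., 255.]))
pad (array([ 0.6953, -0.001 ,  0.0647]), array([694.2,   0. ,  57. ,  35.9,  13.7]), array([209., 169.]))
tile (array([ 0.7021, -0.0067,  0.0079]), array([691.7,   1. , 117.2, 147.4,  69.1]), array([239., 152.]))
```

```bash
python3 -m handwheel '[{"gripper":0.0,"x":-20,"y":-40,"z":0,"twist":0},{"gripper":0.0,"x":-30,"y":-40,"z":0,"twist":0},{"gripper":0.0,"x":-20,"y":-30,"z":0,"twist":0},{"gripper":0.0,"x":0,"y":0,"z":0,"twist":0},{"gripper":0.0,"x":0,"y":0,"z":0,"twist":0}]'; python3 lid.py
```

```text
t: 16.23
position: [0.6136, -0.198, 0.304]
orientation: [1.026, 1.316, -1.025]
force: [-0.3, 0.0, 1.2]
opening: 1.0
16.225 [ 0.6136046 -0.1979812  0.3039811] [-0.49  0.66  1.23  0.    1.25  0.83]
knob top (array([ 0.6841, -0.1952,  0.102 ]), array([ 684.3, -195.3,   26.8,   27.3,   15.1]), array([346., 121.]))
pad (array([ 0.6914, -0.0044,  0.0645]), array([691.8,  -1.8,  57.6,  37.7,  15.3]), array([114.,  68.]))
tile (array([ 0.6912, -0.0163,  0.0079]), array([ 6.914e+02, -2.000e-01,  1.180e+02,  1.467e+02,  6.880e+01]), array([160.,  75.]))
```

View pics/w3.png

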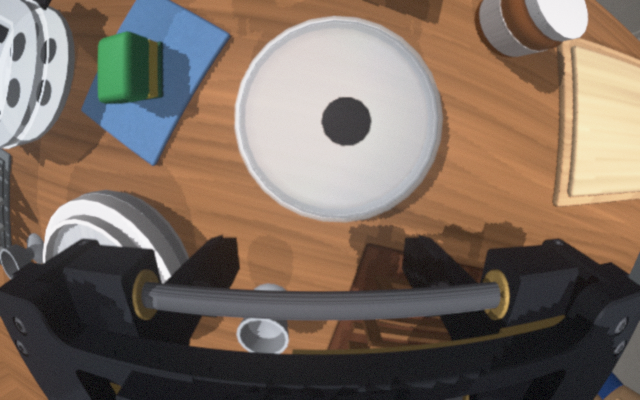

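Lid in view: knob at (346,121), so at (0.684,-0.195). Before grasping it I'll measure the cooker with the wrist camera directly overhead, so both points share the same calibration error.

```bash
python3 -m handwheel '[{"gripper":0.0,"x":-42,"y":38,"z":0,"twist":0},{"gripper":0.0,"x":-42,"y":38,"z":0,"twist":0},{"gripper":0.0,"x":-42,"y":38,"z":0,"twist":0},{"gripper":0.0,"x":-42,"y":38,"z":0,"twist":0},{"gripper":0.0,"x":-42,"y":38,"z":0,"twist":0},{"gripper":0.0,"x":0,"y":0,"z":0,"twist":0},{"gripper":0.0,"x":0,"y":0,"z":0,"twist":0}]'
python3 - <<'E'
from h import *
from scipy.optimize import least_squares
ci,im,d=shot("wrist"); P=cloud(ci,d,True); X,Y,Z=P[...,0],P[...,1],P[...,2]; cv2.imwrite("pics/w4.png",im[:,:,::-1])
print(ci["eye"])
for z0,z1,r0,r1 in((.0725,.076,.07,.088),(.056,.060,.080,.10)):
    rad=np.hypot(X-.473,Y-.004); m=(Z>z0)&(Z<z1)&(rad<r1)&(rad>r0); Q=P[m][:,:2]
    a=np.arctan2(Q[:,1]-.004,Q[:,0]-.473)
    def edge(q): # per angle bin radial range
        c=[]
        for b in np.arange(-np.pi,np.pi,.1):
            k=(a>=b)&(a<b+.1)
            if k.sum()>8: c.append(Q[k].mean(0))
        return np.array(c)
    E=edge(0); s=least_squares(lambda p:np.hypot(*(E-p[:2]).T)-p[2],[.473,.004,.078],loss="soft_l1",f_scale=.001); print(len(E),s.x.round(4),np.abs(s.fun).mean(), np.median(Z[m]))
E
```

```text
t: 17.15
position: [0.4037, -0.009, 0.3043]
orientation: [1.025, 1.314, -1.024]
force: [0.7, -0.3, 0.1]
opening: 1.001
[0.47418113 0.0094455  0.28444608]
63 [0.4747 0.004  0.0775] 0.00010900143710535246 0.07384710932398829
63 [0.4746 0.0038 0.0895] 0.0002695504509307841 0.057940802842868955
```

```bash
python3 -m handwheel '[{"gripper":0.0,"x":40,"y":-26,"z":0,"twist":0},{"gripper":0.0,"x":40,"y":-27,"z":0,"twist":0},{"gripper":0.0,"x":40,"y":-27,"z":0,"twist":0},{"gripper":0.0,"x":40,"y":-27,"z":0,"twist":0},{"gripper":0.0,"x":40,"y":-27,"z":0,"twist":0},{"gripper":0.0,"x":40,"y":-26,"z":0,"twist":0},{"gripper":0.0,"x":40,"y":-26,"z":0,"twist":0},{"gripper":0.0,"x":0,"y":0,"z":-20,"twist":0},{"gripper":0.0,"x":0,"y":0,"z":0,"twist":0},{"gripper":0.0,"x":0,"y":0,"z":0,"twist":0}]'
```

```text
t: 18.45
position: [0.683, -0.1954, 0.2844]
orientation: [1.026, 1.315, -1.026]
force: [0.2, 0.3, 0.0]
opening: 0.998
```

```bash
python3 -m handwheel '[{"gripper":0.0,"x":1,"y":0,"z":-25,"twist":0},{"gripper":0.0,"x":0,"y":0,"z":-15,"twist":0},{"gripper":0.0,"x":0,"y":0,"z":-4,"twist":0},{"gripper":0.0,"x":0,"y":0,"z":0,"twist":0},{"gripper":0.4,"x":0,"y":0,"z":0,"twist":0},{"gripper":0.8,"x":0,"y":0,"z":0,"twist":0},{"gripper":0.85,"x":0,"y":0,"z":0,"twist":0},{"gripper":0.85,"x":0,"y":0,"z":0,"twist":0},{"gripper":0.85,"x":0,"y":0,"z":0,"twist":0},{"gripper":0.85,"x":0,"y":0,"z":0,"twist":0}]' 30;  python3 -m handwheel '[{"gripper":0.85,"x":0,"y":0,"z":0,"twist":0},{"gripper":0.85,"x":0,"y":0,"z":20,"twist":0},{"gripper":0.85,"x":0,"y":0,"z":30,"twist":0},{"gripper":0.85,"x":0,"y":0,"z":0,"twist":0}]'
```

```text
t: 19.7
position: [0.6839, -0.1953, 0.2399]
orientation: [1.026, 1.315, -1.026]
force: [0.4, -0.8, 0.5]
opening: 0.344
t: 20.2
position: [0.6842, -0.1954, 0.2934]
orientation: [1.026, 1.31, -1.024]
force: [-0.2, -0.9, -2.8]
opening: 0.333
```

```bash
python3 -m handwheel '[{"gripper":0.85,"x":0,"y":0,"z":30,"twist":0},{"gripper":0.85,"x":-20,"y":19,"z":20,"twist":0},{"gripper":0.85,"x":-32,"y":30,"z":0,"twist":0},{"gripper":0.85,"x":-32,"y":30,"z":0,"twist":0},{"gripper":0.85,"x":-32,"y":30,"z":0,"twist":0},{"gripper":0.85,"x":-32,"y":30,"z":0,"twist":0},{"gripper":0.85,"x":-32,"y":30,"z":0,"twist":0},{"gripper":0.85,"x":-29,"y":30,"z":0,"twist":0},{"gripper":0.85,"x":0,"y":0,"z":0,"twist":0},{"gripper":0.85,"x":0,"y":0,"z":0,"twist":0}]'; python3 -m handwheel '[{"gripper":0.85,"x":0,"y":0,"z":0,"twist":0}]'
```

```text
t: 21.45
position: [0.4752, 0.0034, 0.3398]
orientation: [1.026, 1.315, -1.026]
force: [-0.1, -0.8, -2.1]
opening: 0.335
t: 21.58
position: [0.4754, 0.0031, 0.3396]
orientation: [1.027, 1.315, -1.027]
force: [-0.4, -0.2, -2.3]
opening: 0.331
```

```bash
python3 -m handwheel '[{"gripper":0.85,"x":-0.7,"y":0.8,"z":-10,"twist":0},{"gripper":0.85,"x":0,"y":0,"z":-10,"twist":0},{"gripper":0.85,"x":0,"y":0,"z":-10,"twist":0},{"gripper":0.85,"x":0,"y":0,"z":0,"twist":0}]'; python3 -m handwheel '[{"gripper":0.85,"x":0,"y":0,"z":-6,"twist":0},{"gripper":0.85,"x":0,"y":0,"z":-4,"twist":0},{"gripper":0.85,"x":0,"y":0,"z":0,"twist":0},{"gripper":0.85,"x":0,"y":0,"z":0,"twist":0}]'
```

```text
t: 22.08
position: [0.4741, 0.0045, 0.3089]
orientation: [1.026, 1.317, -1.027]
force: [-0.6, -0.3, -2.5]
opening: 0.33
t: 22.58
position: [0.4743, 0.0045, 0.3001]
orientation: [1.026, 1.315, -1.026]
force: [0.2, -0.5, -1.2]
opening: 0.33
```

```bash
python3 -m handwheel '[{"gripper":0.85,"x":0,"y":0,"z":-1.5,"twist":0},{"gripper":0.85,"x":0,"y":0,"z":0,"twist":0},{"gripper":0.6,"x":0,"y":0,"z":0,"twist":0},{"gripper":0.2,"x":0,"y":0,"z":0,"twist":0},{"gripper":0.1,"x":0,"y":0,"z":0,"twist":0},{"gripper":0.1,"x":0,"y":0,"z":0,"twist":0},{"gripper":0.1,"x":0,"y":0,"z":20,"twist":0},{"gripper":0.1,"x":0,"y":0,"z":40,"twist":0},{"gripper":0.1,"x":-30,"y":0,"z":10,"twist":0},{"gripper":0.1,"x":-40,"y":0,"z":0,"twist":0}]'; python3 -m handwheel '[{"gripper":0.1,"x":0,"y":0,"z":0,"twist":0},{"gripper":0.1,"x":0,"y":0,"z":0,"twist":0}]'
python3 - <<'E'
from h import *
ci,im,d=shot("wrist"); P=cloud(ci,d,True); X,Y,Z=P[...,0],P[...,1],P[...,2]; V=im.max(-1); cv2.imwrite("pics/w5.png",im[:,:,::-1])
m=(V<80)&(np.hypot(X-.4745,Y-.004)<.03)&(Z>.15)&(Z<.17); Q=P[m]; print("knob",Q.mean(0),len(Q))
m=(np.hypot(X-.4745,Y-.004)<.1)&(Z>.065)&(Z<.075); Q=P[m][:,:2]; A=np.c_[2*Q,np.ones(len(Q))]; c=np.linalg.lstsq(A,(Q**2).sum(1),rcond=None)[0]; print("skirt",c[:2],np.sqrt(c[2]+c[0]**2+c[1]**2),len(Q))
E
```

```text
t: 23.82
position: [0.4036, 0.0045, 0.3691]
orientation: [1.026, 1.314, -1.025]
force: [-0.2, -0.2, 0.4]
opening: 0.9
t: 24.08
position: [0.4047, 0.0044, 0.3687]
orientation: [1.027, 1.314, -1.026]
force: [-0.4, -0.3, -0.6]
opening: 0.901
knob [0.47424175 0.00528995 0.15995651] 1558
skirt [0. 0.] 0.0 0
```

Lid is seated: knob top at z 0.160, centre within about 2 mm. Next I'll look at the rack from above with the jaws turned along its x axis.

```bash
python3 -m handwheel '[{"gripper":0.1,"x":6,"y":-40,"z":0,"twist":0.131},{"gripper":0.1,"x":6,"y":-40,"z":0,"twist":0.131},{"gripper":0.1,"x":6,"y":-40,"z":0,"twist":0.131},{"gripper":0.1,"x":6,"y":-40,"z":0,"twist":0.131},{"gripper":0.1,"x":6,"y":-40,"z":0,"twist":0.131},{"gripper":0.1,"x":6,"y":-40,"z":0,"twist":0.131},{"gripper":0.1,"x":6,"y":-40,"z":0,"twist":0.131},{"gripper":0.1,"x":6,"y":-40,"z":0,"twist":0.131},{"gripper":0.1,"x":6,"y":-40,"z":0,"twist":0.131},{"gripper":0.1,"x":6,"y":-40,"z":0,"twist":0.131}]'; python3 -m handwheel '[{"gripper":0.1,"x":0,"y":0,"z":-30,"twist":0},{"gripper":0.1,"x":0,"y":0,"z":0,"twist":0},{"gripper":0.1,"x":0,"y":0,"z":0,"twist":0}]'
python3 - <<'E'
from h import *
s=readout.sense(); Rm=R.from_rotvec(s["orientation"]).as_matrix(); print(s["position"],"jaw",np.degrees(np.arctan2(Rm[1,2],Rm[0,2])),s["q"].round(2))
ci,im,d=shot("wrist"); P=cloud(ci,d,True); np.savez("rack.npz",im=im,P=P); X,Y,Z=P[...,0],P[...,1],P[...,2]; cv2.imwrite("pics/rack.png",im[:,:,::-1]); print(ci["eye"])
m=(Z>.068)&(Z<.085)&(X>.36)&(X<.58)&(Y>-.42)&(Y<-.24); k,l,st,c=cv2.connectedComponentsWithStats(m.astype(np.uint8))
for i in range(1,k):
    if st[i,4]>40: Q=P[l==i]; print("rest",st[i,4],Q.mean(0).round(4),Q.min(0).round(4),Q.max(0).round(4))
# x profile at y-bands
for y in(-.29,-.32,-.35,-.38):
    k=(np.abs(Y-y)<.003)&(X>.34)&(X<.58)
    xb=(X[k]*1000/2).round().astype(int)*2; z=Z[k]*1000
    print(y,[(int(b),int(np.median(z[xb==b]))) for b in np.unique(xb)])
E
```

```text
t: 25.38
position: [0.4649, -0.3973, 0.3676]
orientation: [0.009, 1.571, -0.008]
force: [0.5, 0.1, -0.4]
opening: 0.898
t: 25.75
position: [0.4646, -0.3954, 0.3392]
orientation: [0.011, 1.57, -0.012]
force: [0.8, 0.2, -0.3]
opening: 0.899
[ 0.46464018 -0.39544366  0.33915856] jaw -0.8361538494546492 [-0.9   0.55  1.32  0.    1.27 -0.88]
[ 0.46733624 -0.32341999  0.3191364 ]
rest 965 [ 0.4563 -0.332   0.0747] [ 0.4527 -0.3944  0.0681] [ 0.4594 -0.2713  0.0779]
rest 1015 [ 0.4109 -0.3312  0.0743] [ 0.407  -0.3936  0.068 ] [ 0.4139 -0.2702  0.0769]
rest 1123 [ 0.5018 -0.3319  0.074 ] [ 0.4986 -0.3943  0.068 ] [ 0.5057 -0.2722  0.0771]
rest 1186 [ 0.5472 -0.3329  0.0736] [ 0.5444 -0.3954  0.068 ] [ 0.5512 -0.2719  0.0776]
-0.29 [(340, 0), (342, 0), (344, 0), (346, 0), (348, 0), (350, 0), (352, 0), (354, 0), (356, 0), (358, 0), (362, 9), (364, 10), (366, 10), (368, 9), (370, 9), (372, 9), (374, 9), (376, 10), (378, 10), (380, 10), (384, 21), (386, 22), (388, 21), (390, 18), (392, 10), (394, 11), (404, 23), (406, 23), (408, 22), (410, 73), (412, 73), (414, 11), (416, 10), (418, 10), (420, 
[... 3689 characters left out ...]
 (452, 44), (454, 73), (456, 75), (458, 73), (460, 10), (462, 10), (464, 11), (466, 10), (468, 11), (470, 10), (472, 11), (474, 263), (476, 262), (478, 262), (480, 263), (482, 21), (484, 262), (486, 263), (488, 264), (490, 279), (492, 279), (494, 264), (496, 279), (498, 263), (500, 263), (502, 272), (504, 264), (506, 279), (508, 279), (510, 279), (512, 262), (514, 256), (516, 263), (518, 263), (520, 263), (522, 262), (524, 263), (526, 263), (528, 265), (530, 279), (532, 279), (534, 264), (536, 279), (538, 280), (540, 279), (542, 279), (544, 257), (546, 256), (548, 280), (550, 280), (552, 280), (554, 279), (556, 280), (558, 279), (560, 279), (562, 279), (572, 9), (574, 8), (578, 0), (580, 0)]
```

View pics/rack.png

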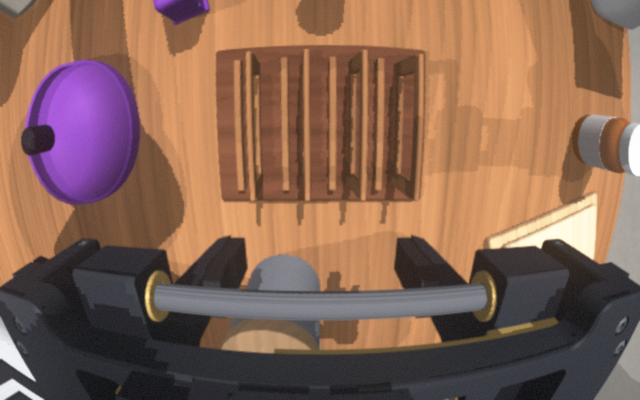

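Rack measured: groove centres at x = 0.397, 0.443, 0.489 and 0.535, rack y centre -0.332. The picture shows it empty and square under the camera. Now to the drip tray.

```bash
python3 -m handwheel '[{"gripper":0.1,"x":0,"y":60,"z":30,"twist":-0.0134},{"gripper":0.1,"x":0,"y":60,"z":10,"twist":-0.0134},{"gripper":0.1,"x":0,"y":60,"z":0,"twist":-0.0134},{"gripper":0.1,"x":0,"y":60,"z":0,"twist":-0.0134},{"gripper":0.1,"x":0,"y":60,"z":0,"twist":-0.0134},{"gripper":0.1,"x":0,"y":60,"z":0,"twist":-0.0134},{"gripper":0.1,"x":0,"y":60,"z":0,"twist":-0.0134},{"gripper":0.1,"x":0,"y":60,"z":0,"twist":-0.0134},{"gripper":0.1,"x":0,"y":60,"z":0,"twist":-0.0134},{"gripper":0.1,"x":0,"y":60,"z":0,"twist":-0.0134}]'; python3 -m handwheel '[{"gripper":0.1,"x":0,"y":40,"z":0,"twist":0},{"gripper":0.1,"x":0,"y":0,"z":0,"twist":0},{"gripper":0.1,"x":0,"y":0,"z":0,"twist":0}]'
cat > dr.py <<'E'
from h import *
s=readout.sense(); Rm=R.from_rotvec(s["orientation"]).as_matrix(); print(s["position"],"jaw",np.degrees(np.arctan2(Rm[1,2],Rm[0,2])),s["q"].round(2))
ci,im,d=shot("wrist"); P=cloud(ci,d,True); X,Y,Z=P[...,0],P[...,1],P[...,2]; cv2.imwrite("pics/dr2.png",im[:,:,::-1]); print(ci["eye"])
m=(Z>.112)&(Z<.135)&(X>.3)&(X<.58)&(Y>.22)&(Y<.45); k,l,st,c=cv2.connectedComponentsWithStats(m.astype(np.uint8))
for i in range(1,k):
    if st[i,4]>40:
        Q=P[l==i]; v=cv2.fitLine(Q[:,:2].astype(np.float32),cv2.DIST_HUBER,0,.01,.01).ravel(); print("plate top",st[i,4],Q.mean(0).round(4),"yaw",np.degrees(np.arctan(v[0]/v[1])).round(2),"lo",Q.min(0).round(4),"hi",Q.max(0).round(4))
c,s_=np.cos(-.149),np.sin(-.149); o=np.array([.44,.335]); U=(X-o[0])*c+(Y-o[1])*s_; W=-(X-o[0])*s_+(Y-o[1])*c
for w in(-.02,.045):
    k=(np.abs(W-w)<.003)&(np.abs(U)<.14); b=(U[k]*500).round().astype(int)*2; z=Z[k]*1000
    print(w,[(int(q),int(np.median(z[b==q]))) for q in np.unique(b)])
E
python3 dr.py
```

```text
t: 27.05
position: [0.4637, 0.2026, 0.3778]
orientation: [0.117, 1.565, -0.116]
force: [0.6, -1.4, 0.2]
opening: 0.898
t: 27.42
position: [0.4641, 0.2401, 0.377]
orientation: [0.117, 1.567, -0.117]
force: [-0.3, -0.3, -0.4]
opening: 0.898
[0.46412433 0.24008064 0.37702012] jaw -8.52593173988606 [ 0.25  0.33  1.55 -0.    1.26  0.4 ]
[0.47631716 0.31137068 0.35704066]
plate top 2472 [0.5115 0.3267 0.1227] yaw 8.45 lo [0.4967 0.2578 0.1121] hi [0.5277 0.3968 0.1272]
plate top 3202 [0.4216 0.3356 0.1212] yaw 8.5 lo [0.4049 0.2663 0.112 ] hi [0.4377 0.4059 0.127 ]
plate top 2975 [0.4662 0.3277 0.1219] yaw 8.42 lo [0.4506 0.2579 0.112 ] hi [0.4823 0.3977 0.1276]
plate top 3110 [0.3769 0.3444 0.1207] yaw 8.65 lo [0.3594 0.2752 0.112 ] hi [0.392  0.4154 0.1269]
-0.02 [(-140, 0), (-138, 0), (-136, 0), (-134, 0), (-132, 0), (-130, 0), (-72, 122), (-70, 123), (-68, 123), (-66, 124), (-64, 124), (-62, 119), (-60, 114), (-58, 109), (-56, 103), (-54, 98), (-52, 93), (-50, 87), (-48, 81), (-46, 77), (-44, 71), (-42, 66), (-26, 121), (-24, 123), (-22, 123), (-20, 124), (-18, 124), (-16, 120), (-14, 
[... 1154 characters left out ...]
16, 120), (-14, 115), (-12, 109), (-10, 73), (-8, 73), (-6, 74), (-4, 76), (-2, 77), (0, 75), (2, 70), (4, 63), (6, 9), (8, 10), (12, 26), (20, 123), (22, 122), (24, 123), (26, 124), (28, 125), (30, 121), (32, 115), (34, 73), (36, 73), (38, 74), (40, 75), (42, 76), (44, 76), (46, 76), (48, 71), (50, 65), (54, 10), (56, 11), (58, 26), (60, 27), (62, 28), (64, 26), (66, 23), (68, 122), (70, 123), (72, 124), (74, 124), (76, 120), (78, 112), (80, 10), (86, 75), (88, 75), (90, 76), (92, 76), (94, 71), (96, 65), (98, 62), (106, 27), (108, 27), (110, 27), (114, 20), (116, 17), (118, 22), (120, 22), (122, 23), (124, 10), (126, 9), (128, 5), (130, 6), (132, 6), (134, 6), (136, 6), (138, 2), (140, 0)]
```

Drip tray measured; profile agrees with the 20° lean and 46 mm pitch. I'll take the +x-most plate first: narrow jaws (30 mm) around its top edge, push it upright while closing, then lift.

```bash
python3 -m handwheel '[{"gripper":0.66,"x":13,"y":22,"z":-15,"twist":0},{"gripper":0.66,"x":13,"y":22,"z":-20,"twist":0},{"gripper":0.66,"x":13,"y":21,"z":-20,"twist":0},{"gripper":0.66,"x":12.4,"y":20.6,"z":-15,"twist":0},{"gripper":0.66,"x":0,"y":0,"z":0,"twist":0},{"gripper":0.66,"x":0,"y":0,"z":0,"twist":0},{"gripper":0.66,"x":0,"y":0,"z":0,"twist":0}]'
python3 - <<'E'
from h import *
s=readout.sense();p=s["position"];c,q=np.cos(.149),np.sin(-.149);print("U,W",(p[0]-.44)*c+(p[1]-.335)*q,-(p[0]-.44)*q+(p[1]-.335)*c,p)
ci,im,d=shot("wrist");cv2.imwrite("pics/g1.png",im[:,:,::-1])
E
```

```text
t: 28.35
position: [0.5156, 0.3251, 0.3074]
orientation: [0.118, 1.566, -0.117]
force: [-0.3, -0.3, -0.0]
opening: 0.342
U,W 0.07621712515669957 0.00147331286349771 [0.51559135 0.32514261 0.30739453]
```

View pics/g1.png

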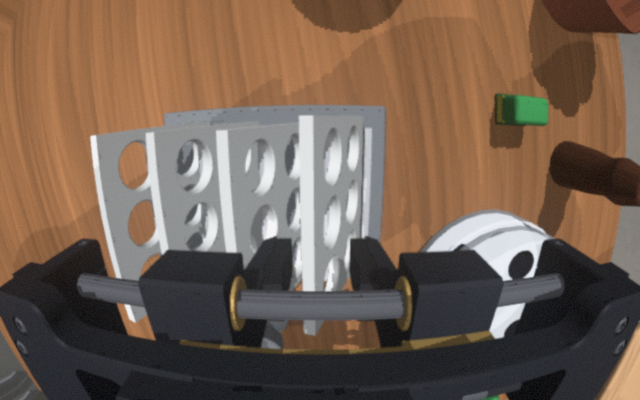

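The fingers straddle the last plate (its top edge at column 307, fingers at 280 and 360), clear of the neighbour at 225. Lowering, then pushing upright.

```bash
python3 -m handwheel '[{"gripper":0.66,"x":0,"y":0,"z":-20,"twist":0},{"gripper":0.66,"x":0,"y":0,"z":-20,"twist":0},{"gripper":0.66,"x":0,"y":0,"z":-10,"twist":0},{"gripper":0.66,"x":0,"y":0,"z":0,"twist":0}]' 15; python3 -m handwheel '[{"gripper":0.68,"x":5,"y":-0.75,"z":0,"twist":0},{"gripper":0.70,"x":5,"y":-0.75,"z":0,"twist":0},{"gripper":0.72,"x":5,"y":-0.75,"z":0,"twist":0},{"gripper":0.75,"x":5,"y":-0.75,"z":0,"twist":0},{"gripper":0.78,"x":5,"y":-0.75,"z":0,"twist":0},{"gripper":0.81,"x":5,"y":-0.75,"z":0,"twist":0},{"gripper":0.84,"x":3,"y":-0.5,"z":0,"twist":0},{"gripper":0.84,"x":0,"y":0,"z":0,"twist":0},{"gripper":0.84,"x":0,"y":0,"z":0,"twist":0}]'
```

```text
t: 28.9
position: [0.5156, 0.3258, 0.2563]
orientation: [0.117, 1.568, -0.117]
force: [-0.1, 0.2, 0.0]
opening: 0.339
t: 30.02
position: [0.5485, 0.321, 0.2563]
orientation: [0.117, 1.568, -0.117]
force: [0.3, -0.0, -0.8]
opening: 0.162
```

```bash
python3 -m handwheel '[{"gripper":0.9,"x":1,"y":0,"z":0,"twist":0},{"gripper":1,"x":0,"y":0,"z":0,"twist":0},{"gripper":1,"x":0,"y":0,"z":0,"twist":0},{"gripper":1,"x":0,"y":0,"z":0,"twist":0}]' 20;  python3 -m handwheel '[{"gripper":1,"x":0,"y":0,"z":20,"twist":0},{"gripper":1,"x":0,"y":0,"z":30,"twist":0},{"gripper":1,"x":0,"y":0,"z":40,"twist":0},{"gripper":1,"x":0,"y":0,"z":40,"twist":0},{"gripper":1,"x":0,"y":0,"z":0,"twist":0},{"gripper":1,"x":0,"y":0,"z":0,"twist":0}]'
python3 - <<'E'
from h import *
ci,im,d=shot("scene"); P=cloud(ci,d); p=readout.sense()["position"]; X,Y,Z=P[...,0],P[...,1],P[...,2]
np.savez("sc.npz",im=im,P=P); cv2.imwrite("pics/sc.png",cv2.resize(im[100:300,300:500],(600,600))[:,:,::-1])
m=(np.abs(X-p[0])<.05)&(np.abs(Y-p[1])<.085)&(Z>p[2]-.28)&(Z<p[2]-.17); Q=P[m]; print(len(Q),p)
A=np.c_[Q[:,1:],np.ones(len(Q))]; k=np.ones(len(Q),bool)
for _ in range(5): s=np.linalg.lstsq(A[k],Q[k,0],rcond=None)[0]; e=np.abs(Q[:,0]-A@s); k=e<.006
print("x=",s,"lean deg",np.degrees(np.arctan(s[1])),"yaw",np.degrees(np.arctan(s[0])),k.sum(),"face x at p",s[0]*p[1]+s[1]*(p[2]-.2)+s[2],"z range",Q[k][:,2].min(),Q[k][:,2].max(),"y",Q[k][:,1].min(),Q[k][:,1].max())
E
```

```text
t: 30.52
position: [0.5496, 0.321, 0.2564]
orientation: [0.117, 1.568, -0.117]
force: [-0.7, -0.1, 0.3]
opening: 0.089
t: 31.28
position: [0.5495, 0.3209, 0.3849]
orientation: [0.116, 1.57, -0.118]
force: [-0.8, 0.8, -1.7]
opening: 0.09
760 [0.54956318 0.32092169 0.38457326]
x= [0.14545835 0.00285389 0.50461036] lean deg 0.16351534985281987 yaw 8.276106508291544 731 face x at p 0.551817848802144 z range 0.13713406389337146 0.21449008022398297 y 0.2504730446557409 0.3903093816716586
```

View pics/sc.png

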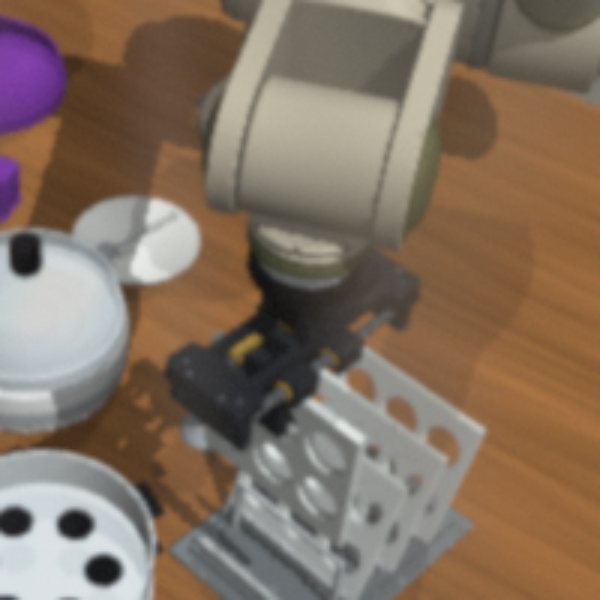

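The plate hangs vertical (0.2° lean) and centred in the jaws, and the other three are undisturbed. Carrying it over the lid to groove 4.

```bash
python3 -m handwheel '[{"gripper":1,"x":0,"y":0,"z":35,"twist":0},{"gripper":1,"x":-2,"y":-55,"z":0,"twist":0.0133},{"gripper":1,"x":-2,"y":-60,"z":0,"twist":0.0133},{"gripper":1,"x":-2,"y":-60,"z":0,"twist":0.0133},{"gripper":1,"x":-2,"y":-60,"z":0,"twist":0.0133},{"gripper":1,"x":-2,"y":-60,"z":0,"twist":0.0133},{"gripper":1,"x":-2,"y":-60,"z":0,"twist":0.0133},{"gripper":1,"x":-2,"y":-60,"z":0,"twist":0.0133},{"gripper":1,"x":0,"y":-60,"z":0,"twist":0.0133},{"gripper":1,"x":0,"y":-60,"z":0,"twist":0.0133}]'; python3 -m handwheel '[{"gripper":1,"x":0,"y":-60,"z":0,"twist":0.0133},{"gripper":1,"x":0,"y":-58,"z":-20,"twist":0},{"gripper":1,"x":0,"y":0,"z":-40,"twist":0},{"gripper":1,"x":0,"y":0,"z":-50,"twist":0},{"gripper":1,"x":0,"y":0,"z":0,"twist":0},{"gripper":1,"x":0,"y":0,"z":0,"twist":0}]'; python3 -c "
from h import *
s=readout.sense();Rm=R.from_rotvec(s['orientation']).as_matrix();print(s['position'],np.degrees(np.arctan2(Rm[1,2],Rm[0,2])),s['force'])"
```

```text
t: 32.58
position: [0.5353, -0.2161, 0.42]
orientation: [0.024, 1.573, -0.022]
force: [0.1, 0.9, -0.7]
opening: 0.09
t: 33.33
position: [0.5359, -0.3321, 0.313]
orientation: [0.011, 1.569, -0.013]
force: [-0.2, 0.1, -0.5]
opening: 0.087
[ 0.53593501 -0.33212512  0.31296891] -0.9008979178376514 [-0.17670604  0.09032492 -0.49728517]
```

```bash
python3 -m handwheel '[{"gripper":1,"x":-0.6,"y":0,"z":-20,"twist":0},{"gripper":1,"x":0,"y":0,"z":-15,"twist":0},{"gripper":1,"x":0,"y":0,"z":-10,"twist":0},{"gripper":1,"x":0,"y":0,"z":-6,"twist":0},{"gripper":1,"x":0,"y":0,"z":0,"twist":0},{"gripper":1,"x":0,"y":0,"z":0,"twist":0}]'; python3 -m handwheel '[{"gripper":1,"x":0,"y":0,"z":-4,"twist":0},{"gripper":1,"x":0,"y":0,"z":0,"twist":0},{"gripper":1,"x":0,"y":0,"z":0,"twist":0}]'
```

```text
t: 34.08
position: [0.5351, -0.3321, 0.2608]
orientation: [0.012, 1.57, -0.013]
force: [-0.1, -0.2, -1.3]
opening: 0.091
t: 34.45
position: [0.535, -0.3321, 0.2564]
orientation: [0.012, 1.571, -0.013]
force: [0.0, 0.5, -0.1]
opening: 0.087
```

```bash
python3 -m handwheel '[{"gripper":0.82,"x":0,"y":0,"z":0,"twist":0},{"gripper":0.82,"x":0,"y":0,"z":0,"twist":0},{"gripper":0.82,"x":4,"y":0,"z":0,"twist":0},{"gripper":0.82,"x":4,"y":0,"z":0,"twist":0},{"gripper":0.82,"x":3,"y":0,"z":0,"twist":0},{"gripper":0.82,"x":2,"y":0,"z":0,"twist":0},{"gripper":0.82,"x":0,"y":0,"z":0,"twist":0},{"gripper":0.82,"x":0,"y":0,"z":0,"twist":0}]'
```

```text
t: 35.45
position: [0.5475, -0.3321, 0.2561]
orientation: [0.013, 1.574, -0.012]
force: [-7.2, 0.9, 2.0]
opening: 0.182
```

```bash
python3 -m handwheel '[{"gripper":0.78,"x":-2,"y":0,"z":0,"twist":0},{"gripper":0.73,"x":0,"y":0,"z":0,"twist":0},{"gripper":0.73,"x":0,"y":0,"z":0,"twist":0},{"gripper":0.73,"x":0,"y":0,"z":20,"twist":0},{"gripper":0.73,"x":0,"y":0,"z":40,"twist":0},{"gripper":0.73,"x":0,"y":-20,"z":40,"twist":0},{"gripper":0.73,"x":0,"y":-40,"z":0,"twist":0},{"gripper":0.73,"x":0,"y":0,"z":0,"twist":0},{"gripper":0.73,"x":0,"y":0,"z":0,"twist":0}]'
cat > rk.py <<'E'
from h import *
s=readout.sense(); print(s["t"],s["position"]); g={1:.397,2:.443,3:.489,4:.5353}
ci,im,d=shot("wrist"); P=cloud(ci,d,True); X,Y,Z=P[...,0],P[...,1],P[...,2]; cv2.imwrite("pics/rk.png",im[:,:,::-1])
for k,x in g.items():
    m=(np.abs(X-x-.006)<.022)&(Z>.1)&(Z<.15)&(Y>-.42)&(Y<-.25)&(im.min(-1)>100)
    if m.sum()>50:
        Q=P[m]; t=Q[Q[:,2]>np.percentile(Q[:,2],60)]; lo=Q[Q[:,2]<.118]; print(k,len(Q),"top",np.median(t,0).round(4),"want x",x+.0125,"z .129; y",Q[:,1].min().round(3),Q[:,1].max().round(3),"x",np.percentile(Q[:,0],[2,98]).round(4))
E
python3 rk.py
```

```text
t: 36.58
position: [0.5461, -0.3915, 0.3559]
orientation: [0.013, 1.571, -0.012]
force: [0.1, -0.2, 0.5]
opening: 0.27
36.575 [ 0.54613043 -0.39152539  0.35588556]
4 3131 top [ 0.5491 -0.3316  0.1297] want x 0.5478 z .129; y -0.402 -0.262 x [0.5427 0.5546]
```

Plate 1 of 4 is seated in groove 4 (top edge z 0.1297, leaning to the rest). Next plate.

```bash
python3 -m handwheel '[{"gripper":0.66,"x":-7,"y":60,"z":5,"twist":-0.0133},{"gripper":0.66,"x":-7,"y":60,"z":5,"twist":-0.0133},{"gripper":0.66,"x":-7,"y":60,"z":0,"twist":-0.0133},{"gripper":0.66,"x":-7,"y":60,"z":0,"twist":-0.0133},{"gripper":0.66,"x":-7,"y":60,"z":0,"twist":-0.0133},{"gripper":0.66,"x":-7,"y":60,"z":0,"twist":-0.0133},{"gripper":0.66,"x":-7,"y":60,"z":0,"twist":-0.0133},{"gripper":0.66,"x":-7,"y":60,"z":0,"twist":-0.0133},{"gripper":0.66,"x":-7,"y":60,"z":0,"twist":-0.0133},{"gripper":0.66,"x":-7,"y":60,"z":0,"twist":-0.0133}]'; python3 -m handwheel '[{"gripper":0.66,"x":-7,"y":60,"z":-10,"twist":0},{"gripper":0.66,"x":0,"y":60,"z":-20,"twist":0},{"gripper":0.66,"x":0,"y":0,"z":-20,"twist":0},{"gripper":0.66,"x":0,"y":0,"z":0,"twist":0},{"gripper":0.66,"x":0,"y":0,"z":0,"twist":0}]'
cat > du.py <<'E'
from h import *
s=readout.sense();p=s["position"];Rm=R.from_rotvec(s['orientation']).as_matrix();c,q=np.cos(.149),np.sin(-.149);print("U,W",((p[0]-.44)*c+(p[1]-.335)*q)*1000,(-(p[0]-.44)*q+(p[1]-.335)*c)*1000,p,np.degrees(np.arctan2(Rm[1,2],Rm[0,2])))
ci,im,d=shot("wrist"); P=cloud(ci,d,True); X,Y,Z=P[...,0],P[...,1],P[...,2]
U=(X-.44)*c+(Y-.335)*q; W=-(X-.44)*q+(Y-.335)*c
k=(np.abs(W-.045)<.02)&(Z>.1)&(Z<.14); print("tops z>121, U:",np.histogram(U[k&(Z>.121)]*1000,bins=np.arange(-90,100,4)))
E
python3 du.py
```

```text
t: 37.88
position: [0.4747, 0.2105, 0.3666]
orientation: [0.117, 1.567, -0.116]
force: [0.8, -0.2, 0.8]
opening: 0.34
t: 38.5
position: [0.4689, 0.3271, 0.3176]
orientation: [0.118, 1.567, -0.117]
force: [0.0, -0.2, 0.3]
opening: 0.337
U,W 29.790126795803644 -3.5467374795695035 [0.46893354 0.32707024 0.31758313] -8.551250799546587
tops z>121, U: (array([  0,   0,   0,   0,  91, 266, 471,  31,   0,   0,   0,   0,   0,
         0,   0,   0, 322, 402, 318,   0,   0,   0,   0,   0,   0,   0,
         0, 160, 485, 438,  10,   0,   0,   0,   0,   0,   0,   0,   0,
         0,   0,   0,   0,   0,   0,   0,   0]), array([-90, -86, -82, -78, -74, -70, -66, -62, -58, -54, -50, -46, -42,
       -38, -34, -30, -26, -22, -18, -14, -10,  -6,  -2,   2,   6,  10,
        14,  18,  22,  26,  30,  34,  38,  42,  46,  50,  54,  58,  62,
        66,  70,  74,  78,  82,  86,  90,  94,  98]))
```

```bash
python3 -m handwheel '[{"gripper":0.66,"x":0,"y":1,"z":-20,"twist":0},{"gripper":0.66,"x":0,"y":0,"z":-20,"twist":0},{"gripper":0.66,"x":0,"y":0,"z":-15,"twist":0},{"gripper":0.66,"x":0,"y":0,"z":-6,"twist":0},{"gripper":0.66,"x":0,"y":0,"z":0,"twist":0}]' 15; python3 -m handwheel '[{"gripper":0.68,"x":5,"y":-0.75,"z":0,"twist":0},{"gripper":0.70,"x":5,"y":-0.75,"z":0,"twist":0},{"gripper":0.72,"x":5,"y":-0.75,"z":0,"twist":0},{"gripper":0.75,"x":5,"y":-0.75,"z":0,"twist":0},{"gripper":0.78,"x":5,"y":-0.75,"z":0,"twist":0},{"gripper":0.81,"x":5,"y":-0.75,"z":0,"twist":0},{"gripper":0.84,"x":4,"y":-0.5,"z":0,"twist":0},{"gripper":0.84,"x":0,"y":0,"z":0,"twist":0},{"gripper":0.9,"x":0,"y":0,"z":0,"twist":0},{"gripper":1,"x":0,"y":0,"z":0,"twist":0}]'; python3 -m handwheel '[{"gripper":1,"x":0,"y":0,"z":0,"twist":0},{"gripper":1,"x":0,"y":0,"z":0,"twist":0},{"gripper":1,"x":0,"y":0,"z":0,"twist":0}]' 20
```

```text
t: 39.17
position: [0.4691, 0.3282, 0.2558]
orientation: [0.117, 1.567, -0.117]
force: [0.2, -0.0, 0.1]
opening: 0.337
t: 40.42
position: [0.5029, 0.3233, 0.2556]
orientation: [0.117, 1.568, -0.117]
force: [-0.4, -0.7, 0.6]
opening: 0.091
t: 40.8
position: [0.503, 0.3233, 0.2555]
orientation: [0.117, 1.568, -0.117]
force: [-0.1, 0.4, 0.0]
opening: 0.086
```

```bash
python3 -m handwheel '[{"gripper":1,"x":0,"y":0,"z":30,"twist":0},{"gripper":1,"x":0,"y":0,"z":45,"twist":0},{"gripper":1,"x":0,"y":0,"z":50,"twist":0},{"gripper":1,"x":0,"y":-15,"z":40,"twist":0},{"gripper":1,"x":-2,"y":-58,"z":0,"twist":0.0133},{"gripper":1,"x":-2,"y":-58,"z":0,"twist":0.0133},{"gripper":1,"x":-2,"y":-58,"z":0,"twist":0.0133},{"gripper":1,"x":-2,"y":-58,"z":0,"twist":0.0133},{"gripper":1,"x":-2,"y":-58,"z":0,"twist":0.0133},{"gripper":1,"x":-2,"y":-58,"z":0,"twist":0.0133}]'; python3 -m handwheel '[{"gripper":1,"x":-2,"y":-58,"z":0,"twist":0.0133},{"gripper":1,"x":0,"y":-58,"z":0,"twist":0.0133},{"gripper":1,"x":0,"y":-58,"z":0,"twist":0.0133},{"gripper":1,"x":0,"y":-58,"z":0,"twist":0.0133},{"gripper":1,"x":0,"y":-58,"z":0,"twist":0},{"gripper":1,"x":0,"y":-2,"z":-40,"twist":0},{"gripper":1,"x":0,"y":0,"z":-40,"twist":0},{"gripper":1,"x":0,"y":0,"z":-20,"twist":0},{"gripper":1,"x":0,"y":0,"z":0,"twist":0},{"gripper":1,"x":0,"y":0,"z":0,"twist":0}]'; python3 -c "
from h import *
s=readout.sense();Rm=R.from_rotvec(s['orientation']).as_matrix();print(s['position'],np.degrees(np.arctan2(Rm[1,2],Rm[0,2])),s['force'])"
```

```text
t: 42.05
position: [0.4906, -0.0415, 0.4207]
orientation: [0.054, 1.57, -0.054]
force: [1.3, 0.6, -0.9]
opening: 0.086
t: 43.3
position: [0.4892, -0.3319, 0.3217]
orientation: [0.012, 1.57, -0.014]
force: [-0.6, 0.1, -0.9]
opening: 0.092
[ 0.48916647 -0.33186233  0.32174418] -0.9151182467552529 [-0.58721006  0.14687533 -0.87806889]
```

```bash
python3 -m handwheel '[{"gripper":1,"x":0,"y":0,"z":-25,"twist":0},{"gripper":1,"x":0,"y":0,"z":-20,"twist":0},{"gripper":1,"x":0,"y":0,"z":-10,"twist":0},{"gripper":1,"x":0,"y":0,"z":-6,"twist":0},{"gripper":1,"x":0,"y":0,"z":-4,"twist":0},{"gripper":1,"x":0,"y":0,"z":0,"twist":0},{"gripper":1,"x":0,"y":0,"z":0,"twist":0}]'
```

```text
t: 44.18
position: [0.489, -0.3317, 0.2558]
orientation: [0.012, 1.571, -0.013]
force: [-1.3, -0.4, -1.0]
opening: 0.089
```

```bash
python3 -m handwheel '[{"gripper":0.82,"x":0,"y":0,"z":0,"twist":0},{"gripper":0.82,"x":0,"y":0,"z":0,"twist":0},{"gripper":0.82,"x":4,"y":0,"z":0,"twist":0},{"gripper":0.82,"x":4,"y":0,"z":0,"twist":0},{"gripper":0.82,"x":3,"y":0,"z":0,"twist":0},{"gripper":0.82,"x":1,"y":0,"z":0,"twist":0},{"gripper":0.82,"x":0,"y":0,"z":0,"twist":0},{"gripper":0.82,"x":0,"y":0,"z":0,"twist":0}]'; python3 -m handwheel '[{"gripper":0.78,"x":-2,"y":0,"z":0,"twist":0},{"gripper":0.73,"x":0,"y":0,"z":0,"twist":0},{"gripper":0.73,"x":0,"y":0,"z":0,"twist":0},{"gripper":0.73,"x":0,"y":0,"z":20,"twist":0},{"gripper":0.73,"x":0,"y":0,"z":40,"twist":0},{"gripper":0.73,"x":0,"y":-20,"z":40,"twist":0},{"gripper":0.73,"x":0,"y":-40,"z":0,"twist":0},{"gripper":0.73,"x":0,"y":0,"z":0,"twist":0},{"gripper":0.73,"x":0,"y":0,"z":0,"twist":0}]'; python3 rk.py
```

```text
t: 45.18
position: [0.5008, -0.3317, 0.2555]
orientation: [0.013, 1.571, -0.012]
force: [-3.5, -0.2, 1.1]
opening: 0.178
t: 46.3
position: [0.4991, -0.3913, 0.3552]
orientation: [0.013, 1.571, -0.012]
force: [-0.8, -0.4, 0.2]
opening: 0.269
46.3 [ 0.49908606 -0.39127679  0.35516491]
3 3293 top [ 0.5035 -0.3299  0.1296] want x 0.5015 z .129; y -0.404 -0.263 x [0.4972 0.5087]
4 4199 top [ 0.5496 -0.3298  0.1295] want x 0.5478 z .129; y -0.402 -0.262 x [0.5424 0.5543]
```

```bash
python3 -m handwheel '[{"gripper":0.66,"x":-7,"y":60,"z":5,"twist":-0.0133},{"gripper":0.66,"x":-7,"y":60,"z":5,"twist":-0.0133},{"gripper":0.66,"x":-7,"y":60,"z":0,"twist":-0.0133},{"gripper":0.66,"x":-7,"y":60,"z":0,"twist":-0.0133},{"gripper":0.66,"x":-7,"y":60,"z":0,"twist":-0.0133},{"gripper":0.66,"x":-7,"y":60,"z":0,"twist":-0.0133},{"gripper":0.66,"x":-7,"y":60,"z":0,"twist":-0.0133},{"gripper":0.66,"x":-7,"y":60,"z":0,"twist":-0.0133},{"gripper":0.66,"x":-7,"y":60,"z":0,"twist":-0.0133},{"gripper":0.66,"x":-7,"y":60,"z":0,"twist":-0.0133}]'; python3 -m handwheel '[{"gripper":0.66,"x":-5,"y":60,"z":-10,"twist":0},{"gripper":0.66,"x":0,"y":60,"z":-20,"twist":0},{"gripper":0.66,"x":0,"y":7,"z":-20,"twist":0},{"gripper":0.66,"x":0,"y":0,"z":0,"twist":0},{"gripper":0.66,"x":0,"y":0,"z":0,"twist":0}]'; python3 du.py
```

```text
t: 47.6
position: [0.4277, 0.2107, 0.3658]
orientation: [0.117, 1.567, -0.116]
force: [1.2, 0.1, 0.7]
opening: 0.342
t: 48.22
position: [0.4239, 0.3342, 0.3167]
orientation: [0.117, 1.567, -0.117]
force: [0.7, -0.8, -1.0]
opening: 0.343
U,W -15.79889917067658 -3.1465168981324276 [0.42390905 0.33423368 0.3167384 ] -8.548002242114341
tops z>121, U: (array([  0,   0,   0,   0, 140, 387, 513,  16,   0,   0,   0,   0,   0,
         0,   0,   0, 431, 490, 181,   0,   0,   0,   0,   0,   0,   0,
         0,   0,   0,   0,   0,   0,   0,   0,   0,   0,   0,   0,   0,
         0,   0,   0,   0,   0,   0,   0,   0]), array([-90, -86, -82, -78, -74, -70, -66, -62, -58, -54, -50, -46, -42,
       -38, -34, -30, -26, -22, -18, -14, -10,  -6,  -2,   2,   6,  10,
        14,  18,  22,  26,  30,  34,  38,  42,  46,  50,  54,  58,  62,
        66,  70,  74,  78,  82,  86,  90,  94,  98]))
```

```bash
python3 -m handwheel '[{"gripper":0.66,"x":0,"y":1,"z":-20,"twist":0},{"gripper":0.66,"x":0,"y":0,"z":-20,"twist":0},{"gripper":0.66,"x":0,"y":0,"z":-15,"twist":0},{"gripper":0.66,"x":0,"y":0,"z":-5,"twist":0},{"gripper":0.66,"x":0,"y":0,"z":0,"twist":0}]' 15; python3 -m handwheel '[{"gripper":0.68,"x":5,"y":-0.75,"z":0,"twist":0},{"gripper":0.70,"x":5,"y":-0.75,"z":0,"twist":0},{"gripper":0.72,"x":5,"y":-0.75,"z":0,"twist":0},{"gripper":0.75,"x":5,"y":-0.75,"z":0,"twist":0},{"gripper":0.78,"x":5,"y":-0.75,"z":0,"twist":0},{"gripper":0.81,"x":5,"y":-0.75,"z":0,"twist":0},{"gripper":0.84,"x":4,"y":-0.5,"z":0,"twist":0},{"gripper":0.84,"x":0,"y":0,"z":0,"twist":0},{"gripper":0.9,"x":0,"y":0,"z":0,"twist":0},{"gripper":1,"x":0,"y":0,"z":0,"twist":0}]'; python3 -m handwheel '[{"gripper":1,"x":0,"y":0,"z":0,"twist":0},{"gripper":1,"x":0,"y":0,"z":0,"twist":0},{"gripper":1,"x":0,"y":0,"z":0,"twist":0}]' 20
```

```text
t: 48.9
position: [0.4242, 0.3355, 0.2562]
orientation: [0.117, 1.567, -0.117]
force: [0.4, 0.0, -0.1]
opening: 0.338
t: 50.15
position: [0.4579, 0.3306, 0.2558]
orientation: [0.117, 1.568, -0.117]
force: [-0.1, 0.4, 0.2]
opening: 0.09
t: 50.52
position: [0.458, 0.3306, 0.2558]
orientation: [0.117, 1.568, -0.117]
force: [-0.6, -0.0, -0.7]
opening: 0.088
```

```bash
python3 -m handwheel '[{"gripper":1,"x":0,"y":0,"z":35,"twist":0},{"gripper":1,"x":0,"y":0,"z":50,"twist":0},{"gripper":1,"x":0,"y":0,"z":50,"twist":0},{"gripper":1,"x":0,"y":-22,"z":40,"twist":0},{"gripper":1,"x":-2,"y":-58,"z":0,"twist":0.0133},{"gripper":1,"x":-2,"y":-58,"z":0,"twist":0.0133},{"gripper":1,"x":-2,"y":-58,"z":0,"twist":0.0133},{"gripper":1,"x":-2,"y":-58,"z":0,"twist":0.0133},{"gripper":1,"x":-2,"y":-58,"z":0,"twist":0.0133},{"gripper":1,"x":-2,"y":-58,"z":0,"twist":0.0133}]'; python3 -m handwheel '[{"gripper":1,"x":-2,"y":-58,"z":0,"twist":0.0133},{"gripper":1,"x":-1,"y":-58,"z":0,"twist":0.0133},{"gripper":1,"x":0,"y":-58,"z":0,"twist":0.0133},{"gripper":1,"x":0,"y":-58,"z":0,"twist":0.0133},{"gripper":1,"x":0,"y":-58,"z":0,"twist":0},{"gripper":1,"x":0,"y":-2,"z":-40,"twist":0},{"gripper":1,"x":0,"y":0,"z":-45,"twist":0},{"gripper":1,"x":0,"y":0,"z":-25,"twist":0},{"gripper":1,"x":0,"y":0,"z":0,"twist":0},{"gripper":1,"x":0,"y":0,"z":0,"twist":0}]'; python3 -c "
from h import *
s=readout.sense();Rm=R.from_rotvec(s['orientation']).as_matrix();print(s['position'],np.degrees(np.arctan2(Rm[1,2],Rm[0,2])),s['force'])"
```

```text
t: 51.78
position: [0.4455, -0.0412, 0.431]
orientation: [0.054, 1.57, -0.054]
force: [1.1, 0.3, -0.8]
opening: 0.093
t: 53.02
position: [0.4432, -0.3316, 0.3221]
orientation: [0.011, 1.569, -0.014]
force: [0.8, -0.6, -0.0]
opening: 0.093
[ 0.44320799 -0.33160925  0.32212217] -0.9157042899360399 [ 0.78267373 -0.59117089 -0.01869145]
```

```bash
python3 -m handwheel '[{"gripper":1,"x":0,"y":0,"z":-25,"twist":0},{"gripper":1,"x":0,"y":0,"z":-20,"twist":0},{"gripper":1,"x":0,"y":0,"z":-10,"twist":0},{"gripper":1,"x":0,"y":0,"z":-6,"twist":0},{"gripper":1,"x":0,"y":0,"z":-5,"twist":0},{"gripper":1,"x":0,"y":0,"z":0,"twist":0},{"gripper":1,"x":0,"y":0,"z":0,"twist":0}]'
```

```text
t: 53.9
position: [0.4431, -0.3316, 0.2555]
orientation: [0.012, 1.57, -0.013]
force: [-1.3, 0.2, 4.0]
opening: 0.088
```

```bash
python3 -m handwheel '[{"gripper":0.82,"x":0,"y":0,"z":0,"twist":0},{"gripper":0.82,"x":0,"y":0,"z":0,"twist":0},{"gripper":0.82,"x":4,"y":0,"z":0,"twist":0},{"gripper":0.82,"x":4,"y":0,"z":0,"twist":0},{"gripper":0.82,"x":3,"y":0,"z":0,"twist":0},{"gripper":0.82,"x":1,"y":0,"z":0,"twist":0},{"gripper":0.82,"x":0,"y":0,"z":0,"twist":0},{"gripper":0.82,"x":0,"y":0,"z":0,"twist":0}]'; python3 -m handwheel '[{"gripper":0.78,"x":-2,"y":0,"z":0,"twist":0},{"gripper":0.73,"x":0,"y":0,"z":0,"twist":0},{"gripper":0.73,"x":0,"y":0,"z":0,"twist":0},{"gripper":0.73,"x":0,"y":0,"z":20,"twist":0},{"gripper":0.73,"x":0,"y":0,"z":40,"twist":0},{"gripper":0.73,"x":0,"y":-20,"z":40,"twist":0},{"gripper":0.73,"x":0,"y":-40,"z":0,"twist":0},{"gripper":0.73,"x":0,"y":0,"z":0,"twist":0},{"gripper":0.73,"x":0,"y":0,"z":0,"twist":0}]'; python3 rk.py
```

```text
t: 54.9
position: [0.4548, -0.3314, 0.2547]
orientation: [0.013, 1.572, -0.012]
force: [-5.1, -0.1, 0.7]
opening: 0.183
t: 56.02
position: [0.4531, -0.391, 0.3544]
orientation: [0.013, 1.571, -0.012]
force: [0.7, 0.8, 0.2]
opening: 0.27
56.025 [ 0.45306225 -0.39096794  0.35442057]
2 3305 top [ 0.4575 -0.3303  0.1296] want x 0.4555 z .129; y -0.403 -0.262 x [0.4512 0.4627]
3 4224 top [ 0.5035 -0.3308  0.1294] want x 0.5015 z .129; y -0.404 -0.263 x [0.4964 0.5084]
4 4609 top [ 0.5496 -0.3309  0.1293] want x 0.5478 z .129; y -0.402 -0.262 x [0.5421 0.5543]
```

```bash
python3 -m handwheel '[{"gripper":0.66,"x":-7,"y":60,"z":5,"twist":-0.0133},{"gripper":0.66,"x":-7,"y":60,"z":5,"twist":-0.0133},{"gripper":0.66,"x":-7,"y":60,"z":0,"twist":-0.0133},{"gripper":0.66,"x":-7,"y":60,"z":0,"twist":-0.0133},{"gripper":0.66,"x":-7,"y":60,"z":0,"twist":-0.0133},{"gripper":0.66,"x":-7,"y":60,"z":0,"twist":-0.0133},{"gripper":0.66,"x":-7,"y":60,"z":0,"twist":-0.0133},{"gripper":0.66,"x":-7,"y":60,"z":0,"twist":-0.0133},{"gripper":0.66,"x":-7,"y":60,"z":0,"twist":-0.0133},{"gripper":0.66,"x":-7,"y":60,"z":0,"twist":-0.0133}]'; python3 -m handwheel '[{"gripper":0.66,"x":-4,"y":60,"z":-10,"twist":0},{"gripper":0.66,"x":0,"y":60,"z":-20,"twist":0},{"gripper":0.66,"x":0,"y":14,"z":-20,"twist":0},{"gripper":0.66,"x":0,"y":0,"z":0,"twist":0},{"gripper":0.66,"x":0,"y":0,"z":0,"twist":0}]'; python3 du.py
```

```text
t: 57.32
position: [0.3816, 0.2109, 0.365]
orientation: [0.117, 1.567, -0.116]
force: [0.6, 0.1, 0.3]
opening: 0.338
t: 57.95
position: [0.3789, 0.3414, 0.3159]
orientation: [0.117, 1.567, -0.117]
force: [-0.1, -0.1, 0.1]
opening: 0.338
U,W -61.38348098514965 -2.7271377698498576 [0.3788918  0.34141541 0.31588916] -8.544394241293906
tops z>121, U: (array([  0,   0,   0,   0, 196, 488, 455,   0,   0,   0,   0,   0,   0,
         0,   0,   0,   0,   0,   0,   0,   0,   0,   0,   0,   0,   0,
         0,   0,   0,   0,   0,   0,   0,   0,   0,   0,   0,   0,   0,
         0,   0,   0,   0,   0,   0,   0,   0]), array([-90, -86, -82, -78, -74, -70, -66, -62, -58, -54, -50, -46, -42,
       -38, -34, -30, -26, -22, -18, -14, -10,  -6,  -2,   2,   6,  10,
        14,  18,  22,  26,  30,  34,  38,  42,  46,  50,  54,  58,  62,
        66,  70,  74,  78,  82,  86,  90,  94,  98]))
```

```bash
python3 -m handwheel '[{"gripper":0.66,"x":-1,"y":2,"z":-20,"twist":0},{"gripper":0.66,"x":0,"y":0,"z":-20,"twist":0},{"gripper":0.66,"x":0,"y":0,"z":-15,"twist":0},{"gripper":0.66,"x":0,"y":0,"z":-4,"twist":0},{"gripper":0.66,"x":0,"y":0,"z":0,"twist":0}]' 15; python3 -m handwheel '[{"gripper":0.68,"x":5,"y":-0.75,"z":0,"twist":0},{"gripper":0.70,"x":5,"y":-0.75,"z":0,"twist":0},{"gripper":0.72,"x":5,"y":-0.75,"z":0,"twist":0},{"gripper":0.75,"x":5,"y":-0.75,"z":0,"twist":0},{"gripper":0.78,"x":5,"y":-0.75,"z":0,"twist":0},{"gripper":0.81,"x":5,"y":-0.75,"z":0,"twist":0},{"gripper":0.84,"x":4,"y":-0.5,"z":0,"twist":0},{"gripper":0.84,"x":0.5,"y":0,"z":0,"twist":0},{"gripper":0.9,"x":0,"y":0,"z":0,"twist":0},{"gripper":1,"x":0,"y":0,"z":0,"twist":0}]'; python3 -m handwheel '[{"gripper":1,"x":0,"y":0,"z":0,"twist":0},{"gripper":1,"x":0,"y":0,"z":0,"twist":0},{"gripper":1,"x":0,"y":0,"z":0,"twist":0}]' 20
```

```text
t: 58.62
position: [0.3782, 0.3438, 0.2565]
orientation: [0.117, 1.567, -0.117]
force: [0.3, -0.3, -0.2]
opening: 0.337
t: 59.88
position: [0.4124, 0.3389, 0.256]
orientation: [0.117, 1.568, -0.117]
force: [0.3, 0.6, -0.6]
opening: 0.091
t: 60.25
position: [0.4125, 0.3389, 0.256]
orientation: [0.117, 1.568, -0.117]
force: [-0.8, 0.2, -0.8]
opening: 0.092
```

```bash
python3 -m handwheel '[{"gripper":1,"x":0,"y":0,"z":35,"twist":0},{"gripper":1,"x":0,"y":0,"z":50,"twist":0},{"gripper":1,"x":0,"y":0,"z":50,"twist":0},{"gripper":1,"x":0,"y":-31,"z":40,"twist":0},{"gripper":1,"x":-2,"y":-58,"z":0,"twist":0.0133},{"gripper":1,"x":-2,"y":-58,"z":0,"twist":0.0133},{"gripper":1,"x":-2,"y":-58,"z":0,"twist":0.0133},{"gripper":1,"x":-2,"y":-58,"z":0,"twist":0.0133},{"gripper":1,"x":-2,"y":-58,"z":0,"twist":0.0133},{"gripper":1,"x":-2,"y":-58,"z":0,"twist":0.0133}]'; python3 -m handwheel '[{"gripper":1,"x":-2,"y":-58,"z":0,"twist":0.0133},{"gripper":1,"x":-1.5,"y":-58,"z":0,"twist":0.0133},{"gripper":1,"x":0,"y":-58,"z":0,"twist":0.0133},{"gripper":1,"x":0,"y":-58,"z":0,"twist":0.0133},{"gripper":1,"x":0,"y":-58,"z":0,"twist":0},{"gripper":1,"x":0,"y":-2,"z":-40,"twist":0},{"gripper":1,"x":0,"y":0,"z":-45,"twist":0},{"gripper":1,"x":0,"y":0,"z":-25,"twist":0},{"gripper":1,"x":0,"y":0,"z":0,"twist":0},{"gripper":1,"x":0,"y":0,"z":0,"twist":0}]'; python3 -c "
from h import *
s=readout.sense();Rm=R.from_rotvec(s['orientation']).as_matrix();print(s['position'],np.degrees(np.arctan2(Rm[1,2],Rm[0,2])),s['force'])"
```

```text
t: 61.5
position: [0.4, -0.0419, 0.4312]
orientation: [0.054, 1.569, -0.054]
force: [1.5, 0.7, -0.4]
opening: 0.09
t: 62.75
position: [0.3972, -0.3323, 0.3223]
orientation: [0.011, 1.57, -0.014]
force: [0.1, -0.7, -0.7]
opening: 0.09
[ 0.39721094 -0.33234041  0.32230822] -0.9118658159368547 [ 0.14888206 -0.69150773 -0.71878627]
```

```bash
python3 -m handwheel '[{"gripper":1,"x":0,"y":0,"z":-25,"twist":0},{"gripper":1,"x":0,"y":0,"z":-20,"twist":0},{"gripper":1,"x":0,"y":0,"z":-10,"twist":0},{"gripper":1,"x":0,"y":0,"z":-6,"twist":0},{"gripper":1,"x":0,"y":0,"z":-5,"twist":0},{"gripper":1,"x":0,"y":0,"z":0,"twist":0},{"gripper":1,"x":0,"y":0,"z":0,"twist":0}]'
```

```text
t: 63.62
position: [0.3971, -0.3323, 0.2557]
orientation: [0.012, 1.57, -0.013]
force: [-1.5, 0.0, 4.3]
opening: 0.09
```

After this release I'll retreat back toward the lid and pad for the final check.

```bash
python3 -m handwheel '[{"gripper":0.82,"x":0,"y":0,"z":0,"twist":0},{"gripper":0.82,"x":0,"y":0,"z":0,"twist":0},{"gripper":0.82,"x":4,"y":0,"z":0,"twist":0},{"gripper":0.82,"x":4,"y":0,"z":0,"twist":0},{"gripper":0.82,"x":3,"y":0,"z":0,"twist":0},{"gripper":0.82,"x":1,"y":0,"z":0,"twist":0},{"gripper":0.82,"x":0,"y":0,"z":0,"twist":0},{"gripper":0.82,"x":0,"y":0,"z":0,"twist":0}]'; python3 -m handwheel '[{"gripper":0.78,"x":-2,"y":0,"z":0,"twist":0},{"gripper":0.73,"x":0,"y":0,"z":0,"twist":0},{"gripper":0.73,"x":0,"y":0,"z":0,"twist":0},{"gripper":0.73,"x":0,"y":0,"z":20,"twist":0},{"gripper":0.73,"x":0,"y":0,"z":40,"twist":0},{"gripper":0.73,"x":0,"y":-20,"z":40,"twist":0},{"gripper":0.73,"x":0,"y":-40,"z":40,"twist":0},{"gripper":0.73,"x":0,"y":0,"z":0,"twist":0},{"gripper":0.73,"x":0,"y":0,"z":0,"twist":0}]'; python3 rk.py
python3 - <<'E'
from h import *
ims=[]
for n in("top","scene"):
    ci,im,d=shot(n); P=cloud(ci,d); ims.append(im); hsv=cv2.cvtColor(im,cv2.COLOR_RGB2HSV).astype(int); H,S,V=hsv[...,0],hsv[...,1],hsv[...,2]; X,Y,Z=P[...,0],P[...,1],P[...,2]
    P0=np.load(n+"0.npz")["P"]
    m=(V<80)&(np.hypot(X-.4745,Y-.004)<.06)&(Z>.15)&(Z<.17); print(n,"knob top",P[m].mean(0).round(4) if m.any() else None)
    m=(H>45)&(H<75)&(S>100)&(Z>.06)&(Z<.07)&(np.hypot(X-.69,Y)<.12); print(" pad",P[m].mean(0).round(4) if m.any() else None)
    m=(H>100)&(H<118)&(S>100)&(Z<.012)&(X>.5)&(np.abs(Y)<.15); print(" tile",cv2.minAreaRect((P[m][:,:2]*1000).astype(np.float32)) if m.any() else None)
    for nm,c,z in(("cup",(.43,.183),.045),("cup",(.49,-.19),.045),("tray",(.675,.19),.09)):
        o=[]
        for p in(P0,P): k=(np.hypot(p[...,0]-c[0],p[...,1]-c[1])<(.13 if nm=="tray" else .06))&(p[...,2]>z)&(p[...,2]<.11); o.append(p[k].mean(0).round(4) if k.any() else None)
        print(" ",nm,*o)
cv2.imwrite("pics/final.png",np.vstack([ims[0][40:300,120:520],ims[1][40:360,80:480]])[:,:,::-1])
E
```

```text
t: 64.62
position: [0.4088, -0.3321, 0.2549]
orientation: [0.013, 1.571, -0.012]
force: [-5.7, -0.9, 0.1]
opening: 0.181
t: 65.75
position: [0.407, -0.3917, 0.3939]
orientation: [0.014, 1.572, -0.011]
force: [-0.2, 0.7, 1.0]
opening: 0.271
65.75 [ 0.40697474 -0.39167106  0.39394748]
1 2335 top [ 0.4115 -0.3329  0.1296] want x 0.40950000000000003 z .129; y -0.402 -0.262 x [0.4049 0.4166]
2 3000 top [ 0.4576 -0.3329  0.1295] want x 0.4555 z .129; y -0.402 -0.262 x [0.4505 0.4625]
3 3283 top [ 0.5037 -0.3333  0.1294] want x 0.5015 z .129; y -0.404 -0.263 x [0.4962 0.5082]
4 3296 top [ 0.5496 -0.3321  0.1291] want x 0.5478 z .129; y -0.402 -0.262 x [0.5422 0.5542]
top knob top [0.4692 0.0034 0.1594]
 pad [ 0.6862 -0.0016  0.065 ]
 tile ((687.1908569335938, 0.3864593505859375), (115.8197021484375, 146.786376953125), 69.29645538330078)
  cup [0.4333 0.1853 0.0572] [0.4326 0.1858 0.057 ]
  cup [ 0.4783 -0.1794  0.0572] [ 0.4786 -0.1793  0.0577]
  tray [0.6798 0.1958 0.0974] [0.6786 0.1947 0.0975]
scene knob top [0.4762 0.0084 0.1588]
 pad [0.6943 0.0029 0.0653]
 tile ((691.50390625, 2.1422653198242188), (115.57727813720703, 143.21853637695312), 68.58515930175781)
  cup [0.4311 0.1832 0.0564] [0.4304 0.1828 0.0564]
  cup [ 0.476  -0.1753  0.0561] [ 0.476  -0.1754  0.0561]
  tray [0.6781 0.1932 0.0974] [0.6773 0.1918 0.0974]
```

View pics/final.png

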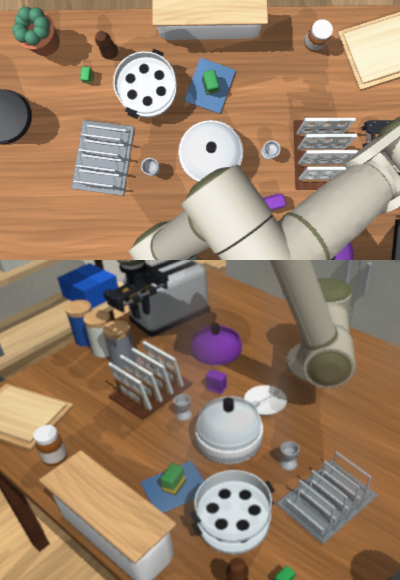

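The final picture shows four plates upright in the rack, the lid on the cooker, the pad on the tile, the drip tray empty, and the cups and trays unmoved. Handing in.

```bash
python3 -c "
from h import *
s=readout.sense();print(s['t'],s['force'],s['opening']);print(r.hand_in())"
```

```text
65.9 [ 0.01390782 -0.45049801 -0.03472675] 0.27087200011959733
the job is handed in; nothing more can be done
None
```

The job is handed in at about 66 s of the 210 s allowed; the system reports no verdict.

- **Heating plate:** I rubbed it with the scouring block from the panel side to the far side and back, about ±37 mm from the middle. The vertical force read 4.7–6.0 N wherever I sampled it, with the foam squeezed about 4 mm. I read the force at the ends and mid-stroke, not continuously.
- **Scouring block:** It stands upright on the blue tile, about 3 mm from the tile's centre.
- **Lid:** It sits on the cooker's shoulder. Its knob top measured 0.160 m high, as expected, and within about 2 mm of centre by the wrist camera.
- **Egg plates:** All four were found and now stand in grooves 4, 3, 2 and 1, leaning back on their rests. Their upper edges are at about 0.129 m, which matches fully home. Across the rack they read about 2 mm from my estimate, well inside the 16 mm limit.
- **Egg cups and steamer trays:** They moved by less than 2 mm, which is within measuring noise.

**Disagreement:** In the last check the top and scene cameras differed by 5–8 mm on the positions of the knob and the block. They had differed in the same direction before I moved anything, so I relied on the close-up wrist measurements. No check failed, and I saw no sign that the block or lid had been knocked.

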